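# Put the sharp tools away on the edge-tool rack

## Robot

A 6-joint arm with a two-finger parallel gripper is mounted at the origin on a cart in front of the work surface, level with it; the furniture and walls round the work are solid. World frame = base frame: x ahead of the robot, y to its left, z up, the work surface at z = 0. Lengths are in mm, angles in rad, forces in N, time in s.
With the tool pointing down it reaches from about 400 to 925 mm from the base axis. Payload 12.5 kg.
Tool frame: the origin (TCP) lies between the finger pads; the fingertips stand 25 mm ahead of it and the grasp point (between the pads) lies 6 mm ahead of it; z points along the fingers, y is the line along which they close (so a half turn about z gives the same grasp; the last joint's range is limited). The gripper opens to 95 mm and grips with 3 to 60 N. Pads are 20 mm wide; open, the fingers measure 119 mm over their backs; the gripper's body (75 mm by 180 mm) begins 59 mm behind the grasp point.
Start: joints at [-1.298, 0.491, 1.559, -0, 1.092, -0.106], TCP at [231.152, -580.7, 239.661] pointing down, gripper open.
Joint ranges: [-3.1, 3.1], [-0.84, 2.19], [0.05, 2.79], [-1.13, 4.28], [0.06, 2.93], [-2.69, 2.69]. Speed limits (rad/s): [2.22, 2.22, 2.79, 3.14, 3.14, 3.14].

## Interface

Orientations are given as [roll, pitch, yaw] about the fixed x, y, z axes, in that order (R = Rz(yaw) Ry(pitch) Rx(roll)).
In Python, from cell import state, read_camera, job_done, cut_out gives the robot as it stands. The module is installed in compiled form; this text tells all that it offers.
- The arm moves only by the tool jog_arm, never from a script. Its argument "motion" is a list of rows, each a list of 2 entries, a list of its own where there are three numbers: the shift along the tool's x, y, z in mm, then the turn about the tool's z in rad. A call has 1 to 5 rows; each row is the pose to reach, as a shift and turn from the pose commanded when the call began, along the tool's axes at that moment; what a row does not reach only later rows make up. A row lasts 1/10 s, in which the tool goes at most 50 mm and 8.59 degrees, less where a joint would pass 70% of its speed; a pose out of reach is approached as far as the arm can. A call with a gripper value outside its range is refused whole. "grip" is the closure, from 0 (fully open) to 1 (shut), set as the call begins (left out, the last holds). The fingers move at their own pace and stop on an object; the grip force is fixed at half the most. Time passes only in rows, so rows that repeat a pose let the fingers close. It gives the time, the measured TCP pose, the force, the opening and the grip force at its end, in the units of the state.
- state(): the state, without advancing time (a new reading comes with each control period).
- read_camera(name): name is "scene" or "side" or "wrist"; returns a dict with "img" (480x640x3 uint8, blue, green, red), "vertical_fov" (degrees; the focal length in pixels is half the picture's height over the tangent of half this angle, whatever the lens; pixels are square), "cx", "cy" (the principal point, pixels), "k1" (the pictures are not rectified: a ray, as slopes to the right and down, at radius r is drawn at 1 + k1 r^2 times it, then the intrinsics apply), "extrinsics" (4x4, takes a point from camera to world coordinates). Camera axes: x right, y up, looking along -z (the intrinsics and any distortion apply to the point x, -y, -z); pixel columns grow to the right and rows downward; lengths in mm; the calibration is good to about 2 mm. A picture is of the moment at which its call begins. There is no depth.
- job_done(): hands the job in; it is judged then, once.
Trained networks look in a picture, given as the dict that the camera call returned (one of the last four; its "shot" number tells which), for a name from the list of things; names that differ only in an ending like _2 or _b are one class to them, and where a whole thing is asked for, a point or a joint stands for the part that bears it (a point fixed in the world has none). Each returns a list of dicts, best first, with "p" (0 to 1); they miss things now and then, are a little off and sometimes report something else, mostly with a low value. They report only what shows in the picture. A call takes as long as a camera call.
- cut_out(name, picture): "region" (480x640 bool, what is visible of it) and "box" ([left, top, right, bottom] in pixels, round what is visible of it).
The state is a dict: "t": time; "joints": joint angles; "qvel": joint speeds; "tau": joint torques, N m; "eef_pos": TCP position; "tcp_rot": TCP orientation; "ft_force": force on the tool from outside, world axes, zero at the start; "moment": the same for the moment, N m; "opening": opening from 0.0 (shut) to 1.0 (fully open); "grip_force": force on a finger pad.
Only numpy, scipy, OpenCV 4.12 (cv2) and the standard library are available. Lean on these libraries where they do the work, as an engineer would, in place of code of your own. Each camera call takes 0.05 s, during which the arm holds its last target. There are 200 camera calls.

## Task

Push the plywood tool rack back into the corner of the two dark battens screwed to the bench, square and touching both, before anything is laid on it. Then put away every chisel and the block plane that you find lying about: each chisel across both notched rails, handle towards the front and blade in a notch that fits its width, and the plane in the bay on the right with its toe (the end with the round front knob) up on the dark strip and its heel on the board, so that no edge touches wood. Finally swing the hinged guard gently down over the edges until it is fully shut.

Things in the scene. Friction and masses are not known exactly. Their poses are not given: they have to be found in the camera images.
- bench_stop: Fixed corner of two dark battens, 24 mm wide, 22 mm high, screwed to the bench. Origin: the inner corner, at bench height. The back batten's inner face is this frame's x = 0 (250 mm long, along +y), the right batten's is y = 0 (160 mm long, along -x). The rack's back edge belongs against the first, its right edge against the second.
- rack: Loose rack, about 1.25 kg, slides under 5 to 11 N. Plywood base 280 (x) by 310 (y) by 15 mm; x to its back, y to its left, z up. Origin on the underside, 120 mm before the back edge, 160 mm behind the front edge, 155 mm from right and left edge: home in the corner it is at (-0.120, 0.155) in bench_stop's frame, axes parallel. Left two thirds: rails for chisels; right: bay for the plane.
- blade_rail (a point): Top middle of the rear (blade) rail, 51 mm above the bench: 14 mm thick, 205 mm long; notches 33, 20, 20 mm wide from left to right, floor at 38 mm. Behind it a box for the edges, back board at rack x = 0.105, shut by the guard. 177 mm in front of it the handle rail: 16 mm thick, top 66 mm above the bench, notches 38 mm wide, floor at 50 mm, front face at rack x = -0.158.
- plane_strip (a point): Top middle of the dark strip across the plane bay: 16 mm wide (rack x), 92 mm long (rack y), 12 mm higher than the base board. The bay is bare board otherwise, about 100 mm wide.
- stretcher (a point): Top middle of the right-hand stretcher, a low wooden strip on the base that joins handle rail and blade rail, along rack x between chisels and plane bay: 162 mm long, 10 mm thick (rack y from -0.050 to -0.040), its top 34 mm above the bench, 19 mm above the base board. A like one on the left, flush with the left edge of the base.
- seat0 (a point): Point of the rack where the _grip point of the chisel in the left slot lies once seated; the chisel's +y then points along the rack's -x, sloping 0.10 rad (butt higher; 0.17 if it lies the other side up). For the wide chisel: blade notch 33 mm wide. The slots are 68 mm apart.
- seat1 (a point): Point of the rack where the _grip point of the chisel in the middle slot lies once seated; the chisel's +y then points along the rack's -x, sloping 0.10 rad (butt higher; 0.17 if it lies the other side up). For either narrow chisel: blade notch 20 mm wide. The slots are 68 mm apart.
- seat2 (a point): Point of the rack where the _grip point of the chisel in the right slot lies once seated; the chisel's +y then points along the rack's -x, sloping 0.10 rad (butt higher; 0.17 if it lies the other side up). For either narrow chisel: blade notch 20 mm wide. The slots are 68 mm apart.
- plane_seat (a point): Point of the rack where plane_mid lies once the plane is parked; its +y (toe) then points along the rack's +x, sloping 0.09 rad upward.
- guard (a joint): Angle of the hinged guard: 0 = shut, level over the edges; starts open at 1.6 to 1.8 rad (upright or leaning slightly back), stop at 1.85. Wooden flap 203 mm wide (y), 98 mm from hinge to free edge, 8 mm thick; a 7 mm high, 120 mm long finger strip on its outer face at the free edge. Stiff hinge: stays where it is left, moves under 1 to 3 N at the free edge.
- guard_hinge (a point): Middle of the guard's hinge line at the back edge of the rack, 54.5 mm above the bench. Own x and z turn with the guard, y is the hinge line.
- guard_edge (a point): Middle of the guard's free edge, half-way through its thickness (1.5 mm to the outer side of the hinge line); own +z is its outer side (up when shut, away from the robot when open).
- chisel_wide_grip (a point): Wide chisel: wooden handle 30 mm thick, 113 mm long, steel blade 26 mm wide, 285 mm over all. Point: mid-thickness of the handle (15 mm above its underside), near the balance point; grasp across the handle here. Own +y runs to the butt (85 mm on), -y to the cutting edge (197 mm off), z is up as it lies on the bench. May be absent.
- chisel_wide_edge (a point): Middle of the cutting edge of the wide chisel (same axes as its _grip). May be absent.
- chisel_narrow_a_grip (a point): Narrow chisel (one of two alike): wooden handle 30 mm thick, 113 mm long, steel blade 12 mm wide, 275 mm over all. Point: mid-thickness of the handle (15 mm above its underside), near the balance point; grasp across the handle here. Own +y runs to the butt (85 mm on), -y to the cutting edge (192 mm off), z is up as it lies on the bench. May be absent.
- chisel_narrow_a_edge (a point): Middle of the cutting edge of the narrow chisel a (same axes as its _grip). May be absent.
- chisel_narrow_b_grip (a point): Narrow chisel (one of two alike): wooden handle 30 mm thick, 113 mm long, steel blade 12 mm wide, 275 mm over all. Point: mid-thickness of the handle (15 mm above its underside), near the balance point; grasp across the handle here. Own +y runs to the butt (85 mm on), -y to the cutting edge (192 mm off), z is up as it lies on the bench. May be absent.
- chisel_narrow_b_edge (a point): Middle of the cutting edge of the narrow chisel b (same axes as its _grip). May be absent.
- plane_mid (a point): Block plane, grey steel body with wooden knob at the front, 48 wide, 160 long, 56 mm high, 0.68 kg. Point: middle of length and width, 28 mm above the sole; own +y to the toe (the front knob is 56 mm that way), z up. Grasp across its flat sides (0 to 33 mm above the sole) or across its upper part (38 mm wide, up to 56 mm). May be absent.

How it is judged:
By the outcome, as a careful person would: the job done as asked, in the order asked, and still so for the second after the job is handed in, with the robot touching nothing.
Of chisel_wide, chisel_narrow_a, chisel_narrow_b, plane only 3 to 4 are there at a start; the rules pass over those that are not, and their reading is None.
At some moment in a run one of rack, plane may be knocked a few centimetres aside while the robot is not near it.
Once in a run the grip may slacken for a moment while it holds something.
It also fails if it takes over 210 s, if anything falls off the work surface, if the arm or the gripper's body presses on something with over 40 N, if the wrist force passes 120 N, or if a joint passes its speed limit or range.

## Working session

There is one attempt and no reset: what is moved stays moved. The work goes in short steps, Python scripts to look and compute and a tool call to move; the robot and the scene stay as the last step left them, time stands still between calls to the robot, and variables do not carry over. Pictures are saved under pics/ and viewed, at most 14 in all, crops included, and the job is handed in when it is done.

Besides the shell and the picture viewer there is one more tool, called after "Call:" in YAML: its name, and indented under it one key for each argument. jog_arm: Moves the arm, as the interface text tells. Its arguments: {"type":"object","properties":{"motion":{"type":"array"},"grip":{"type":"number"}},"required":["motion"]}

```bash
mkdir -p pics; ls
cat > h.py <<'E'
import numpy as np, cv2
from cell import state, read_camera, cut_out
from scipy.spatial.transform import Rotation as R
def K(p):
    f=240/np.tan(np.radians(p["vertical_fov"])/2); return f
def ray(p,uv):
    f=K(p); d=np.array([(uv[0]-p["cx"])/f,(uv[1]-p["cy"])/f]); s=d.copy()
    for _ in range(30): s=d/(1+p["k1"]*(s@s))
    T=np.array(p["extrinsics"]); return T[:3,3],T[:3,:3]@np.array([s[0],-s[1],-1])
def at(p,uv,z):
    o,d=ray(p,uv); return o+d*(z-o[2])/d[2]
def proj(p,X):
    T=np.array(p["extrinsics"]); c=T[:3,:3].T@(np.array(X,float)-T[:3,3])
    s=np.array([c[0],-c[1]])/-c[2]; s=s*(1+p["k1"]*(s@s)); f=K(p)
    return np.array([p["cx"]+f*s[0],p["cy"]+f*s[1]])
E
python3 - <<'E'
from h import *
print(state())
for n in ["scene","side"]:
    p=read_camera(n); cv2.imwrite(f"pics/{n}0.png",p["img"])
    print(n,p["vertical_fov"],p["cx"],p["cy"],p["k1"],np.round(p["extrinsics"],3).tolist())
    for k in ["rack","chisel_wide_grip","chisel_narrow_a_grip","plane_mid","guard"]:
        for d in cut_out(k,p)[:3]:
            print(k,round(d["p"],2),d["box"],d["region"].sum())
E
```

```text
pics
{'t': 0.0, 'joints': array([-1.29757422e+00,  4.91546285e-01,  1.55946557e+00, -3.26604952e-06,
        1.09170572e+00, -1.05634379e-01]), 'qvel': array([ 1.56724969e-05,  1.28123162e-03,  4.65132332e-04, -8.12993282e-04,
        1.47193367e-03, -1.57239676e-03]), 'tau': array([ 1.01998348e-04, -6.12650514e+01, -2.58181536e+01,  6.92732655e-02,
        4.82646713e-02, -6.94824030e-05]), 'eef_pos': array([ 231.10059742, -580.46113946,  239.06443103]), 'tcp_rot': array([-3.14047370e+00, -1.15729109e-04,  3.78857925e-01]), 'ft_force': array([ 0.48776879,  0.19969558, -0.21173453]), 'moment': array([-0.05241749, -0.00160578,  0.06634781]), 'grip_force': 0.0, 'opening': 1.0016060859180753}
scene 42.550265132805976 319.3411634566078 234.53749309054504 0.006411763570901831 [[-0.703, 0.363, -0.611, -481.358], [-0.711, -0.361, 0.604, 1009.991], [-0.001, 0.859, 0.512, 919.822], [0.0, 0.0, 0.0, 1.0]]
rack 0.81 [275.8, 183.1, 388.0, 295.1] 7673
chisel_narrow_a_grip 0.68 [234.6, 277.0, 318.1, 324.5] 724
plane_mid 0.65 [200.2, 292.6, 256.8, 339.9] 1321
guard 0.8 [278.5, 182.4, 334.4, 238.7] 1837
side 52.737569631876035 313.289975400335 241.54813093247267 0.006703450705484755 [[0.966, 0.137, -0.219, 195.159], [-0.257, 0.428, -0.867, -1333.352], [-0.025, 0.893, 0.449, 754.298], [0.0, 0.0, 0.0, 1.0]]
rack 0.8 [249.0, 206.6, 361.7, 307.2] 6383
rack 0.24 [332.6, 250.7, 400.0, 311.9] 1255
chisel_wide_grip 0.82 [285.1, 321.8, 396.8, 353.6] 970
chisel_narrow_a_grip 0.84 [248.2, 225.2, 314.6, 236.3] 274
plane_mid 0.94 [260.8, 203.0, 298.8, 223.7] 572
guard 0.67 [331.3, 207.4, 354.0, 258.5] 760
```

Run:
```python
import cv2
a=cv2.imread("pics/scene0.png");b=cv2.imread("pics/side0.png")
cv2.imwrite("pics/s1.png",cv2.resize(a[150:400,150:470],(768,600),interpolation=cv2.INTER_CUBIC))
cv2.imwrite("pics/d1.png",cv2.resize(b[170:390,200:480],(763,600),interpolation=cv2.INTER_CUBIC))
```

```text
(no output)
```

View pics/s1.png

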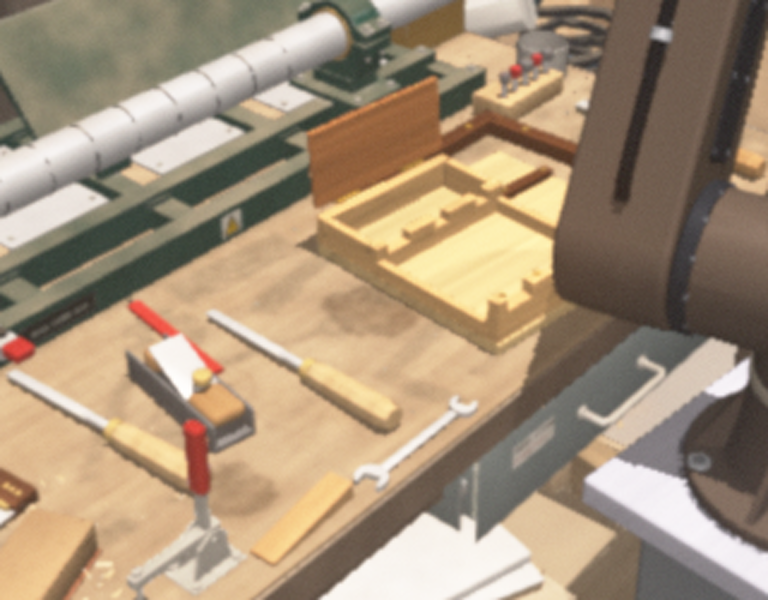

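View pics/d1.png

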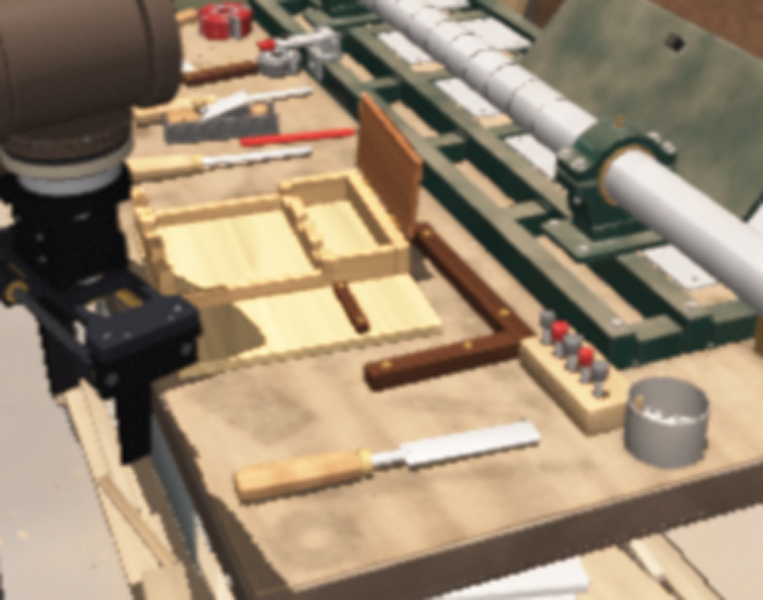

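The scene view shows the rack clear of the battens (battens at about (490,130) in the crop), two narrow chisels at (300,365) and (105,430), and the plane at (190,390) between them. The side view shows the wide chisel at (390,460), right of the rack. All four things are present.

Run:
```python
from h import *
S=read_camera("scene");D=read_camera("side")
ds=lambda u,v:(200+u/2.725,170+v/2.727)
ss=lambda u,v:(150+u/2.4,150+v/2.4)
def pr(n,p,uv,z): print(n,np.round(at(p,uv,z)))
pr("stop inner corner",D,ds(497,333),22); pr("right batten front",D,ds(367,366),22); pr("back batten left",D,ds(415,228),22)
pr("rack R back top",D,ds(440,325),15); pr("rack R front",D,ds(165,372),15)
pr("rack left front top of base S",S,ss(497,340),15);pr("rack left back bottom",S,ss(320,250),15)
pr("strip ends",D,ds(337,283),27);pr("strip ends",D,ds(363,327),27)
for n,e,b in [("wide",(537,433),(240,488))]:
    pr(n+" edge",D,ds(*e),5);pr(n+" butt",D,ds(*b),15)
pr("n1 edge",S,ss(212,316),5);pr("n1 butt",S,ss(393,415),15)
pr("n2 edge",S,ss(14,376),5);pr("n2 butt",S,ss(195,482),15)
pr("plane toe?",S,ss(233,440),0);pr("plane heel",S,ss(128,355),33)
pr("guard edge L",S,ss(312,130),130);pr("guard edge R",S,ss(437,78),130)
```

```text
stop inner corner [ 655. -279.   22.]
right batten front [ 511. -297.   22.]
back batten left [649. -40.  22.]
rack R back top [ 609. -237.   15.]
rack R front [ 320. -239.   15.]
rack left front top of base S [335.  72.  15.]
rack left back bottom [593.  87.  15.]
strip ends [ 525. -143.   27.]
strip ends [ 526. -236.   27.]
wide edge [ 636. -424.    5.]
wide butt [ 353. -434.   15.]
n1 edge [588. 246.   5.]
n1 butt [324. 233.  15.]
n2 edge [646. 453.   5.]
n2 butt [382. 427.  15.]
plane toe? [418. 355.  -0.]
plane heel [561. 371.  33.]
guard edge L [651.  42. 130.]
guard edge R [ 645. -155.  130.]
```

Call:
jog_arm:
  motion:
    - [[174, -166, 0], 0.379]
    - [[174, -166, 0], 0.379]
    - [[174, -166, 0], 0.379]
    - [[174, -166, 0], 0.379]
    - [[174, -166, 0], 0.379]

```text
t: 1.2
eef_pos: [331.9, -359.8, 239.8]
tcp_rot: [3.141, -0.0, -0.0]
ft_force: [0.2, 0.2, 0.5]
opening: 1.006
grip_force: 0.0
```

Call:
jog_arm:
  motion:
    - [[75, -163, 0], 0]
    - [[75, -163, 0], 0]
    - [[75, -163, 0], 0]
    - [[75, -163, 0], 0]
    - [[75, -163, 0], 0]

```text
t: 1.7
eef_pos: [407.4, -196.4, 239.9]
tcp_rot: [3.142, -0.0, 0.004]
ft_force: [-0.9, -0.4, -0.0]
opening: 1.001
grip_force: 0.0
```

Call:
jog_arm:
  motion:
    - [[75, -163, 0], 0]
    - [[75, -163, 0], 0]
    - [[75, -163, 0], 0]
    - [[75, -163, 0], 0]
    - [[75, -163, 0], 0]

```text
t: 2.2
eef_pos: [482.5, -34.1, 239.6]
tcp_rot: [-3.142, -0.001, 0.003]
ft_force: [-0.4, 0.4, -0.5]
opening: 0.998
grip_force: 0.0
```

Run:
```python
from h import *
p=read_camera("wrist"); cv2.imwrite("pics/w1.png",p["img"])
print(np.round(p["extrinsics"],3).tolist())
for uv in [(0,0),(640,0),(0,480),(640,480)]: print(np.round(at(p,uv,15)))
s=read_camera("side"); cv2.imwrite("pics/side1.png",cv2.resize(s["img"][170:390,200:480],(763,600),interpolation=cv2.INTER_CUBIC))
```

```text
[[0.002, 0.954, 0.298, 566.108], [-1.0, 0.002, -0.0, -34.441], [-0.001, -0.298, 0.954, 385.036], [0.0, 0.0, 0.0, 1.0]]
[684. 269.  15.]
[ 685. -337.   15.]
[ 66. 445.  15.]
[  68. -515.   15.]
```

View pics/w1.png

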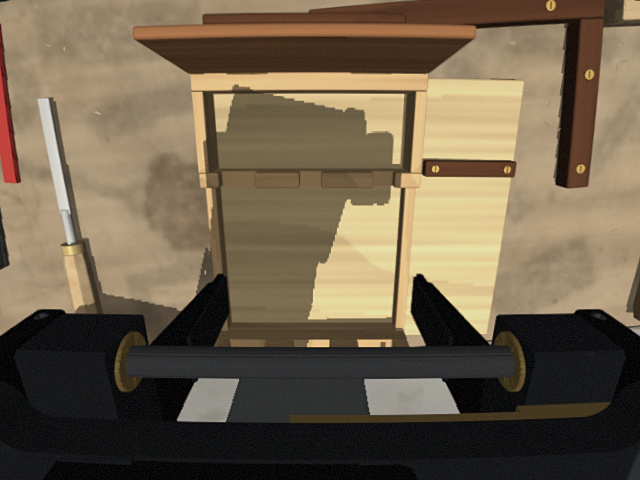

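The wrist view shows the blade rail as a row from (200,180) to (415,180), the base's right back corner at (523,80), and the right batten's inner face near column 562. Fingers come down left and right of the notch area.

Run:
```python
from h import *
p=read_camera("wrist")
for n,uv,z in [("railL front top",(200,187),51),("railR front top",(420,187),51),("base RB",(523,81),15),("base RF",(490,333),15),("strip L rear",(425,161),27),("strip R rear",(515,162),27),
 ("batten inner",(569,25),22),("batten inner end",(568,187),22),("bottom end",(558,187),0),("back batten",(480,24),22),("guardL edge",(135,28),140),("n1 edge",(45,98),3),("n1 butt?",(85,310),15),("stretcherR top in",(392,330),34),("stretchR out",(404,330),34)]:
    print(n,np.round(at(p,uv,z),1))
```

```text
railL front top [508.3  74.5  51. ]
railR front top [ 508.2 -129.8   51. ]
base RB [ 606.  -232.9   15. ]
base RF [ 328.9 -238.5   15. ]
strip L rear [ 529.7 -139.5   27. ]
strip R rear [ 529.6 -229.5   27. ]
batten inner [ 655.6 -266.9   22. ]
batten inner end [ 504.4 -292.8   22. ]
bottom end [ 500.6 -296.8    0. ]
back batten [ 653.2 -182.4   22. ]
guardL edge [622.9  77.1 140. ]
n1 edge [593.5 244.2   3. ]
n1 butt? [358.4 238.3  15. ]
stretcherR top in [ 346.2 -116.8   34. ]
stretchR out [ 346.1 -130.2   34. ]
```

Run:
```python
from h import *
p=read_camera("wrist")
for n,uv,z in [("scr1",(589,75),22),("scr2",(580,168),22),("scrback",(551,5),22),("inner a",(569,40),22),("inner b",(569,180),22),("outer a",(602,30),22),("outer b",(588,185),22)]:
    print(n,np.round(at(p,uv,z),1))
s=read_camera("side"); im=s["img"]
cv2.imwrite("pics/sb.png",cv2.resize(im[240:320,310:420],(770,560),interpolation=cv2.INTER_CUBIC))
```

```text
scr1 [ 612.2 -294.9   22. ]
scr2 [ 523.5 -302.5   22. ]
scrback [ 671.1 -247.9   22. ]
inner a [ 642.2 -269.7   22. ]
inner b [ 511.1 -293.1   22. ]
outer a [ 652.4 -301.    22. ]
outer b [ 506.2 -314.9   22. ]
```

View pics/sb.png

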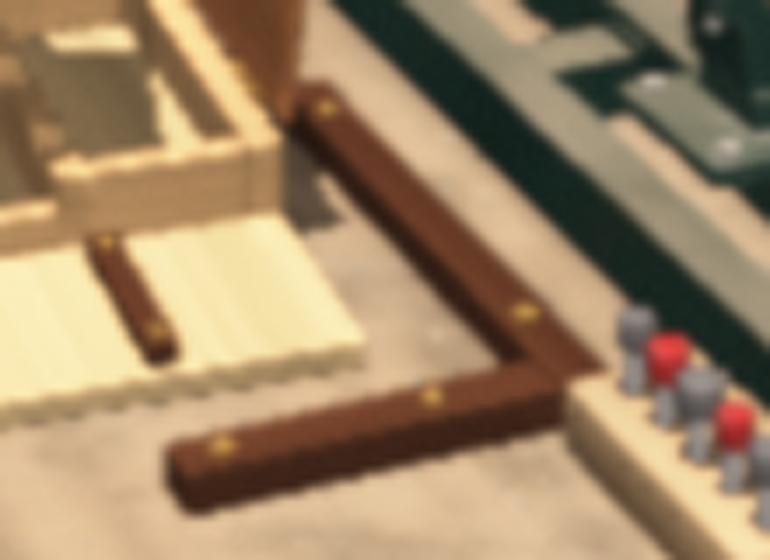

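Run:
```python
from h import *
p=read_camera("side")
q=[at(p,(310+u/7,240+v/7),22) for u,v in [(525,312),(326,108),(432,397),(222,445),(525,362),(175,445)]]
for a in q: print(np.round(a,1))
d=q[1]-q[0];print("yaw back",-np.arctan2(d[0],d[1])); d=q[2]-q[3];print("yaw right",np.arctan2(d[1],d[0]))
```

```text
[ 677.  -244.5   22. ]
[658.4 -55.5  22. ]
[ 618.5 -292.1   22. ]
[ 530.  -299.8   22. ]
[ 662.6 -279.4   22. ]
[ 512.8 -294.5   22. ]
yaw back 0.0980385181126287
yaw right 0.08635401072358592
```

Call:
jog_arm:
  motion:
    - [[0, 0, 40], -0.09]
    - [[0, 0, 90], -0.09]
    - [[0, 0, 140], -0.09]
    - [[0, 0, 185], -0.09]
    - [[0, 0, 193], -0.09]

```text
t: 3.0
eef_pos: [479.5, -36.7, 43.1]
tcp_rot: [-3.14, 0.006, 0.088]
ft_force: [-0.2, -0.1, 0.1]
opening: 0.996
grip_force: 0.0
```

Call:
jog_arm:
  motion:
    - [[6, 0, 0], 0]
    - [[12, 0, 0], 0]
    - [[18, 0, 0], 0]
    - [[24, 0, 0], 0]
    - [[30, 0, 0], 0]

```text
t: 3.5
eef_pos: [511.1, -33.3, 48.4]
tcp_rot: [-3.141, 0.001, 0.089]
ft_force: [-7.1, -0.8, 1.8]
opening: 1.002
grip_force: 3.9
```

Call:
jog_arm:
  motion:
    - [[5, 0, 0], 0]
    - [[10, 0, 0], 0]
    - [[15, 0, 0], 0]
    - [[20, 0, 0], 0]
    - [[24, 0, 0], 0]

```text
t: 4.0
eef_pos: [530.3, -31.3, 48.3]
tcp_rot: [-3.139, 0.012, 0.087]
ft_force: [-43.7, -15.2, 29.8]
opening: 1.002
grip_force: 21.8
```

Run:
```python
from h import *
print(state()["ft_force"],state()["eef_pos"])
p=read_camera("side"); im=p["img"]
cv2.imwrite("pics/sc.png",cv2.resize(im[200:320,290:420],(780,720),interpolation=cv2.INTER_CUBIC)[:600])
```

```text
[-43.67482451 -15.19029173  29.80666533] [530.25663673 -31.32974414  48.3010811 ]
```

View pics/sc.png

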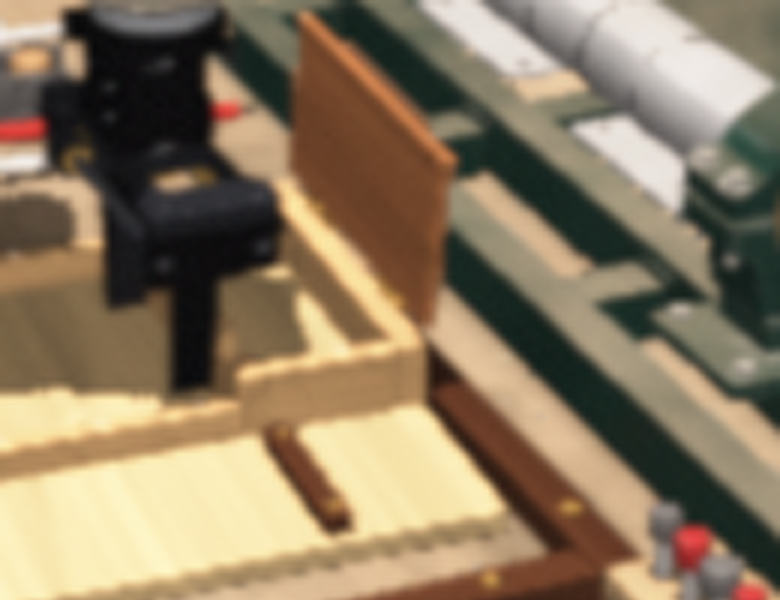

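Call:
jog_arm:
  motion:
    - [[-12, 0, 0], 0]
    - [[-12, 0, -40], 0]
    - [[-12, 0, -80], 0]
    - [[-20, -40, -80], -0.15]
    - [[-31, -80, -80], -0.3]

```text
t: 4.55
eef_pos: [498.7, 45.9, 129.9]
tcp_rot: [3.139, -0.007, 0.394]
ft_force: [-0.7, 0.7, -0.4]
opening: 0.998
grip_force: 0.0
```

Run:
```python
from h import *
print(state()["ft_force"],state()["eef_pos"],state()["tcp_rot"])
```

```text
[-0.69320454  0.73676747 -0.43018002] [498.73777607  45.93822637 129.94292879] [ 3.1385232  -0.00650822  0.39367052]
```

Call:
jog_arm:
  motion:
    - [[16, -73, 0], -0.15]
    - [[16, -73, 0], -0.3]
    - [[16, -73, 0], -0.45]
    - [[16, -73, 0], -0.6]
    - [[16, -73, 0], -0.75]

```text
t: 5.05
eef_pos: [485.3, 119.8, 128.8]
tcp_rot: [3.138, -0.002, 1.147]
ft_force: [0.4, -0.2, 0.4]
opening: 1.0
grip_force: 0.0
```

Call:
jog_arm:
  motion:
    - [[0, 0, 0], -0.15]
    - [[0, 0, 0], -0.3]
    - [[0, 0, 30], -0.45]
    - [[0, 0, 60], -0.52]
    - [[0, 0, 95], -0.52]

```text
t: 5.55
eef_pos: [486.2, 119.6, 33.2]
tcp_rot: [3.135, -0.0, 1.663]
ft_force: [1.1, 1.2, -0.6]
opening: 1.002
grip_force: 0.0
```

Call:
jog_arm:
  motion:
    - [[-8, 0, 0], 0]
    - [[-16, 0, 0], 0]
    - [[-24, 0, 0], 0]
    - [[-32, 0, 0], 0]
    - [[-40, 0, 0], 0]

```text
t: 6.05
eef_pos: [486.5, 79.2, 33.2]
tcp_rot: [-3.14, -0.001, 1.657]
ft_force: [-8.6, 10.2, 2.9]
opening: 1.002
grip_force: 5.6
```

Call:
jog_arm:
  motion:
    - [[-5, 0, 0], 0]
    - [[-10, 0, 0], 0]
    - [[-15, 0, 0], 0]
    - [[-20, 0, 0], 0]
    - [[-25, 0, 0], 0]

```text
t: 6.55
eef_pos: [488.4, 54.6, 33.1]
tcp_rot: [-3.139, -0.001, 1.659]
ft_force: [-9.4, 12.4, 3.5]
opening: 1.001
grip_force: 6.5
```

Call:
jog_arm:
  motion:
    - [[-3, 0, 0], 0]
    - [[-6, 0, 0], 0]
    - [[-9, 0, 0], 0]
    - [[-11, 0, 0], 0]
    - [[-13, 0, 0], 0]

```text
t: 7.05
eef_pos: [489.6, 41.8, 33.1]
tcp_rot: [-3.139, -0.001, 1.659]
ft_force: [-8.4, 11.9, 3.1]
opening: 1.0
grip_force: 6.4
```

Call:
jog_arm:
  motion:
    - [[-2, 0, 0], 0]
    - [[-4, 0, 0], 0]
    - [[-6, 0, 0], 0]
    - [[-8, 0, 0], 0]
    - [[-10, 0, 0], 0]

```text
t: 7.55
eef_pos: [489.9, 33.0, 33.1]
tcp_rot: [-3.138, -0.002, 1.66]
ft_force: [-13.0, 45.2, 8.6]
opening: 1.002
grip_force: 23.2
```

Call:
jog_arm:
  motion:
    - [[-1, 0, 0], 0]
    - [[-2, 0, 0], 0]
    - [[-3, 0, 0], 0]

```text
t: 7.85
eef_pos: [489.4, 32.6, 33.2]
tcp_rot: [-3.138, -0.004, 1.662]
ft_force: [-13.8, 69.1, 8.1]
opening: 0.999
grip_force: 35.0
```

Call:
jog_arm:
  motion:
    - [[10, 0, 0], 0]
    - [[25, 0, -40], 0]
    - [[25, 0, -90], 0]
    - [[25, 0, -140], 0]
    - [[25, 0, -190], 0]

```text
t: 8.35
eef_pos: [489.7, 53.0, 225.7]
tcp_rot: [3.139, 0.0, 1.66]
ft_force: [0.7, -0.1, 0.7]
opening: 1.001
grip_force: 0.0
```

Run:
```python
from h import *
p=read_camera("wrist"); cv2.imwrite("pics/w2.png",p["img"])
np.save("w2.npy",p,allow_pickle=True)
p=read_camera("side"); im=p["img"]; np.save("sd.npy",p,allow_pickle=True)
cv2.imwrite("pics/sd.png",cv2.resize(im[220:320,250:390],(784,560),interpolation=cv2.INTER_CUBIC))
```

```text
(no output)
```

View pics/w2.png

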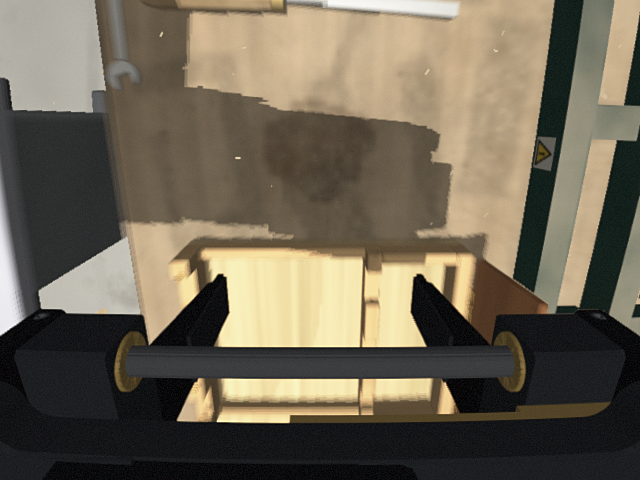

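View pics/sd.png

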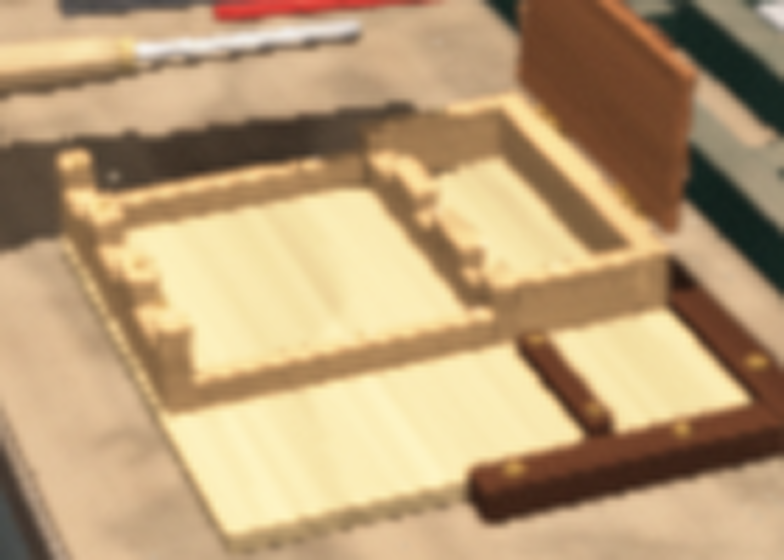

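The rack now sits in the corner: in the side view its back right corner meets the battens near (750,400). I'll turn back and measure from above.

Call:
jog_arm:
  motion:
    - [[-80, -37, -75], 0.15]
    - [[-80, -37, -75], 0.3]
    - [[-80, -37, -75], 0.45]
    - [[-80, -37, -75], 0.6]
    - [[-80, -37, -75], 0.75]

```text
t: 8.95
eef_pos: [459.8, -30.5, 298.4]
tcp_rot: [3.139, -0.001, 0.902]
ft_force: [1.0, 0.7, 0.0]
opening: 1.002
grip_force: 0.0
```

Call:
jog_arm:
  motion:
    - [[0, 0, 0], 0.15]
    - [[0, 0, 0], 0.3]
    - [[0, 0, 0], 0.45]
    - [[0, 0, 0], 0.6]
    - [[0, 0, 0], 0.75]

```text
t: 9.45
eef_pos: [459.9, -30.0, 297.8]
tcp_rot: [3.141, -0.002, 0.153]
ft_force: [-0.4, -0.6, -0.9]
opening: 1.002
grip_force: 0.0
```

Call:
jog_arm:
  motion:
    - [[0, 0, 0], 0.07]
    - [[0, 0, 0], 0.07]

```text
t: 9.65
eef_pos: [460.0, -29.9, 297.6]
tcp_rot: [3.141, -0.002, 0.088]
ft_force: [-0.8, 0.5, 0.3]
opening: 0.999
grip_force: 0.0
```

Run:
```python
from h import *
p=read_camera("wrist"); cv2.imwrite("pics/w3.png",p["img"]); np.save("w3.npy",p,allow_pickle=True)
for k in ["rack","chisel_wide_grip","chisel_narrow_a_grip","plane_mid","blade_rail","plane_strip"]:
    for d in cut_out(k,p)[:3]: print(k,round(d["p"],2),d["box"],d["region"].sum())
```

```text
rack 0.66 [263.8, 0.0, 555.0, 289.9] 73328
chisel_wide_grip 0.64 [594.2, 143.6, 640.0, 306.8] 2828
chisel_wide_grip 0.51 [261.8, 2.2, 555.1, 290.0] 73347
chisel_narrow_a_grip 0.78 [80.6, 59.4, 118.7, 286.4] 3815
blade_rail 0.79 [265.5, 1.5, 556.9, 290.4] 73010
blade_rail 0.19 [263.1, 0.0, 507.9, 23.2] 4716
plane_strip 0.9 [261.2, 0.0, 559.2, 290.4] 72865
plane_strip 0.54 [594.4, 143.0, 640.0, 309.1] 2990
```

View pics/w3.png

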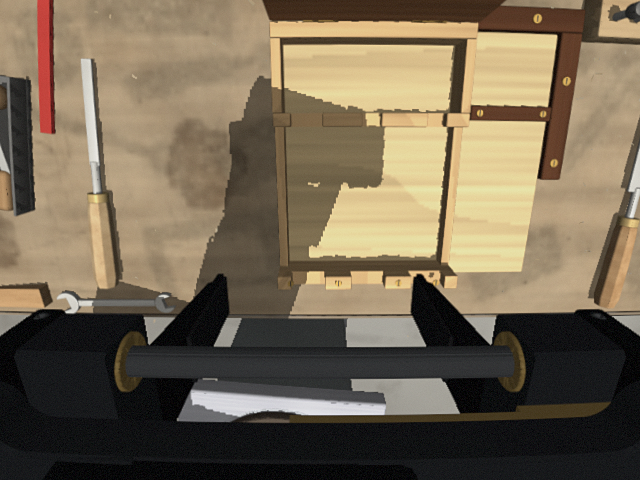

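The wrist view shows the rack square in the corner, with the blade rail at row 120 and the handle rail at row 282. The near narrow chisel runs from its edge at (88,58) to its butt at (108,287), and the plane is at the left edge.

```bash
cat >> h.py <<'E'
def ld(n): return np.load(n,allow_pickle=True).item()
def axis(p,name,z,lo=.0,hi=1.,mn=.3):
    "world centreline ends of a cut-out lying flat, by PCA on region at height z"
    r=[]
    for d in cut_out(name,p):
        if d["p"]<mn or d["region"].sum()<150: continue
        v,u=np.nonzero(d["region"]); W=np.array([at(p,(a+0.,b+0.),z)[:2] for a,b in zip(u[::3],v[::3])])
        c=W.mean(0); e=np.linalg.svd(W-c,full_matrices=False)[2][0]; e=e*np.sign(e[0]); t=(W-c)@e; n=(W-c)@[-e[1],e[0]]
        r.append((round(d["p"],2),np.round(c+e*t.min(),1),np.round(c+e*t.max(),1),"yaw",round(float(np.arctan2(e[1],e[0])),3),"w",np.round(np.ptp(n),1)))
    return r
E
python3 - <<'E'
from h import *
from scipy.optimize import least_squares
p=ld("w3.npy")
P=[((20,155,51),(273,127)),((20,-50,51),(470,127)),((-158,155,66),(278,290)),((-158,-50,66),(457,289)),((-160,-155,15),(522,272))]
def res(q):
    c,s=np.cos(q[2]),np.sin(q[2]); return np.concatenate([proj(p,(q[0]+c*a[0]-s*a[1],q[1]+s*a[0]+c*a[1],a[2]))-b for a,b in P])
r=least_squares(res,[525,-130,.09]); print(np.round(r.x,3),np.round(r.fun,1))
q=read_camera("wrist")
for a in axis(q,"chisel_narrow_a_grip",12): print(a)
print("edge",at(q,(88,58),3),"butt",at(q,(108,287),15), "neck", at(q,(96,198),15))
S=read_camera("scene")
for k in ["chisel_narrow_a_grip","plane_mid"]: print(k,axis(S,k,12))
D=read_camera("side"); print("wide",axis(D,"chisel_wide_grip",10))
E
```

```text
[ 5.29536e+02 -1.31609e+02  9.10000e-02] [ 0.3  0.1 -0.5  0.2  0.1 -0.3 -0.1 -0.3  0.2  0.1]
(0.74, array([314.5, 239.6]), array([593. , 242.6]), 'yaw', 0.011, 'w', np.float64(36.4))
edge [594.1995445  246.28378643   3.        ] butt [315.60208794 236.85439986  15.        ] neck [434.50149568 241.51533449  15.        ]
chisel_narrow_a_grip [(0.73, array([313.8, 233.9]), array([588.2, 245.8]), 'yaw', 0.043, 'w', np.float64(45.0))]
plane_mid [(0.94, array([398.5, 358.9]), array([594.3, 330.6]), 'yaw', -0.143, 'w', np.float64(76.5))]
wide [(0.67, array([ 350.6, -421.7]), array([ 632.9, -423.6]), 'yaw', -0.007, 'w', np.float64(45.3))]
```

Call:
jog_arm:
  motion:
    - [[-6, -48, 0], 0.06]
    - [[-12, -96, 0], 0.06]
    - [[-18, -144, 0], 0.06]
    - [[-24, -192, 0], 0.06]
    - [[-30, -234, 10], 0.06]

```text
t: 10.85
eef_pos: [409.2, 203.0, 287.5]
tcp_rot: [-3.141, -0.002, 0.03]
ft_force: [0.8, 0.5, 0.1]
opening: 0.999
grip_force: 0.0
```

Call:
jog_arm:
  motion:
    - [[-7, -40, 20], 0]
    - [[-7, -40, 70], 0]
    - [[-7, -40, 120], 0]
    - [[-7, -40, 160], 0]
    - [[-7, -40, 160], 0]

```text
t: 11.35
eef_pos: [399.5, 239.9, 123.0]
tcp_rot: [3.139, 0.007, 0.03]
ft_force: [-0.4, -0.2, 0.7]
opening: 1.0
grip_force: 0.0
```

Run:
```python
from h import *
print(state()["eef_pos"],state()["tcp_rot"])
p=read_camera("wrist"); cv2.imwrite("pics/w4.png",p["img"]); np.save("w4.npy",p,allow_pickle=True)
for k,z in [("chisel_narrow_a_grip",12),("plane_mid",20)]: print(k,axis(p,k,z))
```

```text
[399.50639358 239.94819078 122.95790094] [3.13861787 0.00748617 0.03006915]
chisel_narrow_a_grip [(0.56, array([310.9, 236.2]), array([556.6, 244.1]), 'yaw', 0.032, 'w', np.float64(29.7))]
plane_mid [(0.86, array([407.1, 359.3]), array([555.6, 346.9]), 'yaw', -0.083, 'w', np.float64(70.5)), (0.7, array([315.4, 236.4]), array([554.4, 243.9]), 'yaw', 0.031, 'w', np.float64(27.9))]
```

View pics/w4.png

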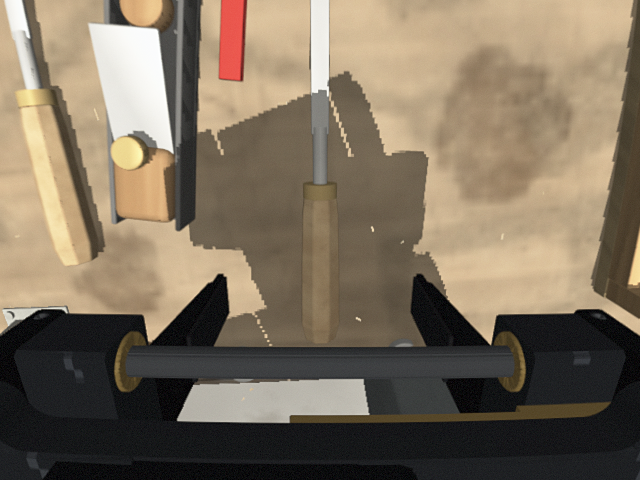

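The wrist view shows the chisel handle centred between the fingers (column 320), and the plane's round knob at the far end (145,10). I'll descend and grip.

Call:
jog_arm:
  motion:
    - [[0, 0, 40], 0]
    - [[0, 0, 75], 0]
    - [[0, 0, 90], 0]
    - [[0, 0, 98], 0]
    - [[0, 0, 98], 0]

```text
t: 12.0
eef_pos: [402.1, 240.9, 29.5]
tcp_rot: [-3.141, -0.001, 0.03]
ft_force: [0.1, 0.1, -0.1]
opening: 1.004
grip_force: 0.0
```

Call:
jog_arm:
  motion:
    - [[0, 0, 0], 0]
    - [[0, 0, 0], 0]
    - [[0, 0, 0], 0]
    - [[0, 0, 0], 0]
    - [[0, 0, 0], 0]
  grip: 1

```text
t: 12.5
eef_pos: [401.5, 240.6, 28.8]
tcp_rot: [-3.142, -0.0, 0.03]
ft_force: [-0.1, 0.3, -0.2]
opening: 0.637
grip_force: 0.0
```

Call:
jog_arm:
  motion:
    - [[0, 0, 0], 0]
    - [[0, 0, 0], 0]
    - [[0, 0, 0], 0]

```text
t: 12.8
eef_pos: [401.3, 240.6, 28.6]
tcp_rot: [3.141, 0.0, 0.03]
ft_force: [-0.5, 0.3, -0.3]
opening: 0.386
grip_force: 0.0
```

Call:
jog_arm:
  motion:
    - [[0, 0, 0], 0]
    - [[0, 0, 0], 0]
    - [[0, 0, 0], 0]

```text
t: 13.1
eef_pos: [401.3, 240.5, 28.6]
tcp_rot: [3.141, 0.0, 0.03]
ft_force: [-0.0, -0.7, -0.1]
opening: 0.27
grip_force: 30.0
```

Call:
jog_arm:
  motion:
    - [[0, 0, -15], 0]
    - [[0, 0, -40], 0]
    - [[0, 0, -80], 0]
    - [[0, 0, -120], 0]
    - [[0, 0, -120], 0]

```text
t: 13.6
eef_pos: [402.8, 241.3, 152.5]
tcp_rot: [-3.139, -0.007, 0.03]
ft_force: [0.8, 0.2, -1.7]
opening: 0.267
grip_force: 30.0
```

Call:
jog_arm:
  motion:
    - [[1, 40, 0], -0.06]
    - [[1, 85, 0], -0.06]
    - [[2, 130, 0], -0.06]
    - [[2, 175, 0], -0.06]
    - [[2, 220, 0], -0.06]

```text
t: 14.1
eef_pos: [409.4, 19.2, 147.9]
tcp_rot: [-3.141, 0.001, 0.09]
ft_force: [0.9, -0.4, -1.2]
opening: 0.266
grip_force: 30.0
```

Call:
jog_arm:
  motion:
    - [[-5, 45, 0], 0]
    - [[-5, 85, 0], 0]
    - [[-5, 108, 0], 0]
    - [[-5, 110, 0], 0]
    - [[-5, 110, 0], 0]

```text
t: 14.6
eef_pos: [414.4, -89.3, 147.9]
tcp_rot: [-3.141, 0.001, 0.088]
ft_force: [-0.1, -0.1, -1.8]
opening: 0.269
grip_force: 30.0
```

```bash
cat >> h.py <<'E'
def dd(tx,ty,tyaw=None):
    "world target -> tool-axis shift x,y and turn"
    s=state(); y=s["tcp_rot"][2]; d=np.array([tx,ty])-s["eef_pos"][:2]
    return np.round([d[0]*np.cos(y)+d[1]*np.sin(y), d[0]*np.sin(y)-d[1]*np.cos(y)],1), None if tyaw is None else round(y-tyaw,3), np.round(s["eef_pos"],1)
def rk(x,y,q=(529.5,-131.6,.091)):
    c,s=np.cos(q[2]),np.sin(q[2]); return q[0]+c*x-s*y,q[1]+s*x+c*y
E
python3 - <<'E'
from h import *
print(rk(-110,52.5),dd(*rk(-110,52.5),.09))
p=read_camera("wrist"); cv2.imwrite("pics/w5.png",p["img"]); np.save("w5.npy",p,allow_pickle=True)
E
```

```text
(np.float64(415.184231801488), np.float64(-89.31341653450744)) (array([0.8, 0.1]), np.float64(-0.002), array([414.4, -89.3, 147.9]))
```

View pics/w5.png

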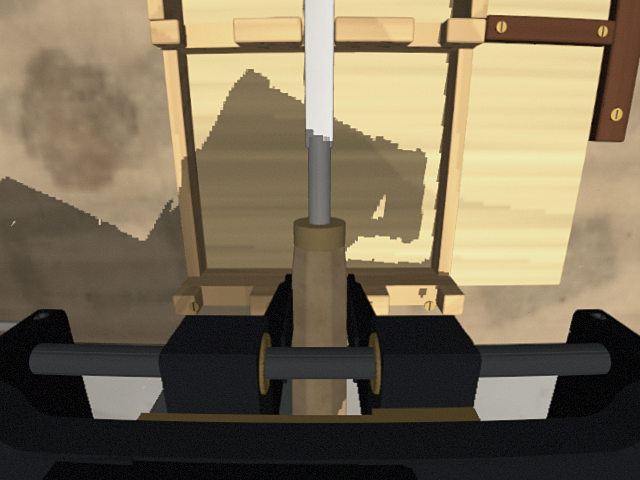

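The wrist view shows the blade (columns 306–333) centred over the middle notch (301–335). I'll lower it and release.

Call:
jog_arm:
  motion:
    - [[0, 0, 30], 0]
    - [[0, 0, 50], 0]
    - [[0, 0, 60], 0]
    - [[0, 0, 65], 0]
    - [[0, 0, 68], 0]

```text
t: 15.15
eef_pos: [414.9, -88.8, 80.6]
tcp_rot: [-3.142, 0.0, 0.091]
ft_force: [-0.3, -0.6, -1.6]
opening: 0.269
grip_force: 30.0
```

Call:
jog_arm:
  motion:
    - [[0, 0, 0], 0]
    - [[0, 0, 0], 0]
    - [[0, 0, 0], 0]
    - [[0, 0, 0], 0]
  grip: 0.55

```text
t: 15.55
eef_pos: [415.0, -89.3, 81.0]
tcp_rot: [3.141, -0.001, 0.09]
ft_force: [-0.4, 0.2, 0.2]
opening: 0.451
grip_force: 0.0
```

Call:
jog_arm:
  motion:
    - [[0, 0, -15], 0]
    - [[0, 0, -50], 0]
    - [[0, 0, -100], 0]
    - [[0, 0, -150], 0]
    - [[0, 0, -200], 0]

```text
t: 16.05
eef_pos: [414.2, -89.0, 283.1]
tcp_rot: [3.141, -0.0, 0.09]
ft_force: [0.5, 0.1, -0.2]
opening: 0.45
grip_force: 0.0
```

Run:
```python
from h import *
p=read_camera("wrist"); cv2.imwrite("pics/w6.png",p["img"]); np.save("w6.npy",p,allow_pickle=True)
```

```text
(no output)
```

View pics/w6.png

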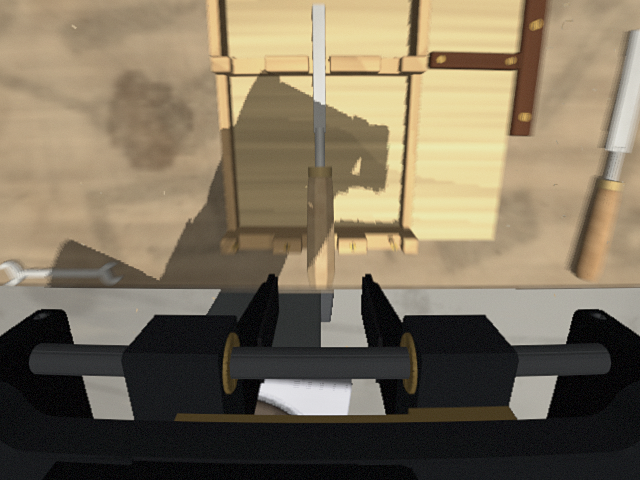

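The chisel lies in the middle slot, with the blade at (318,60) in the notch and the handle on the front rail. Next is the wide chisel.

Run:
```python
from h import *
p=ld("w6.npy")
print(at(p,(590,278),15),at(p,(608,182),15),at(p,(621,92),6),at(p,(632,31),3))
print(dd(436,-428,.06))
```

```text
[ 343.27659182 -442.95865535   15.        ] [ 465.5048754  -426.88157755   15.        ] [ 566.75740283 -419.114115      6.        ] [ 631.82559169 -416.33030357    3.        ]
(array([-10.8, 338.7]), np.float64(0.03), array([416.3, -89.7, 290. ]))
```

Call:
jog_arm:
  motion:
    - [[-2, 45, 0], 0]
    - [[-4, 94, 0], 0]
    - [[-6, 142, 0], 0]
    - [[-8, 190, 0], 0]
    - [[-10, 238, 0], 0]
  grip: 0

```text
t: 16.6
eef_pos: [425.8, -329.2, 280.9]
tcp_rot: [3.141, -0.0, 0.089]
ft_force: [1.2, 0.8, 0.0]
opening: 0.816
grip_force: 0.0
```

Call:
jog_arm:
  motion:
    - [[-2, 40, 20], 0]
    - [[-5, 80, 50], 0]
    - [[-5, 106, 90], 0]
    - [[-5, 106, 120], 0]
    - [[-5, 106, 120], 0]

```text
t: 17.1
eef_pos: [429.2, -432.4, 156.7]
tcp_rot: [-3.136, 0.004, 0.089]
ft_force: [-0.7, 0.3, -0.3]
opening: 1.001
grip_force: 0.0
```

Run:
```python
from h import *
p=read_camera("wrist"); cv2.imwrite("pics/w7.png",p["img"]); np.save("w7.npy",p,allow_pickle=True)
a=axis(p,"chisel_wide_grip",12);print(a)
a=axis(read_camera("wrist"),"chisel_narrow_a_grip",12);print(a)
print(dd(431,-434,.09))
im=p["img"]; g=cut_out("chisel_wide_grip",p)
r=g[0]["region"]
for v in range(int(g[0]["box"][1])+2,int(g[0]["box"][3]),20):
    u=np.nonzero(r[v])[0]; print(v,u.min() if len(u) else None,u.max() if len(u) else None, end="; ")
```

```text
[(0.91, array([ 339.7, -428.6]), array([ 597.1, -422.4]), 'yaw', 0.024, 'w', np.float64(30.0))]
[]
(array([-0.4,  0.7]), np.float64(0.0), array([ 431.3, -433.3,  162.8]))
2 309 344; 22 308 343; 42 307 342; 62 305 341; 82 305 339; 102 304 338; 122 303 336; 142 312 324; 162 311 323; 182 301 330; 202 300 330; 222 298 329; 242 295 328; 262 295 328; 282 294 326; 302 292 325;
```

Call:
jog_arm:
  motion:
    - [[6, -7, 30], 0.065]
    - [[6, -7, 75], 0.065]
    - [[6, -7, 110], 0.065]
    - [[6, -7, 125], 0.065]
    - [[6, -7, 132], 0.065]

```text
t: 17.85
eef_pos: [436.3, -425.7, 28.7]
tcp_rot: [3.141, -0.0, 0.025]
ft_force: [-0.1, 0.3, -0.2]
opening: 0.999
grip_force: 0.0
```

Call:
jog_arm:
  motion:
    - [[0, 0, 0], 0]
    - [[0, 0, 0], 0]
    - [[0, 0, 0], 0]
    - [[0, 0, 0], 0]
    - [[0, 0, 0], 0]
  grip: 1

```text
t: 18.35
eef_pos: [436.2, -425.9, 29.3]
tcp_rot: [3.141, -0.001, 0.025]
ft_force: [-0.2, -0.6, 0.2]
opening: 0.64
grip_force: 0.0
```

Call:
jog_arm:
  motion:
    - [[0, 0, 0], 0]
    - [[0, 0, 0], 0]
    - [[0, 0, 0], 0]
    - [[0, 0, 0], 0]
    - [[0, 0, 0], 0]

```text
t: 18.85
eef_pos: [436.1, -425.8, 28.6]
tcp_rot: [3.141, -0.0, 0.025]
ft_force: [1.2, -0.9, -0.7]
opening: 0.267
grip_force: 30.0
```

Call:
jog_arm:
  motion:
    - [[0, 0, 0], 0]
    - [[0, 0, -15], 0]
    - [[0, 0, -50], 0]
    - [[0, 0, -100], 0]
    - [[0, 0, -150], 0]

```text
t: 19.35
eef_pos: [435.7, -425.2, 180.8]
tcp_rot: [-3.141, 0.001, 0.025]
ft_force: [0.7, -1.3, -1.8]
opening: 0.265
grip_force: 30.0
```

Call:
jog_arm:
  motion:
    - [[-8, -40, 0], -0.03]
    - [[-15, -85, 0], -0.065]
    - [[-20, -130, 0], -0.065]
    - [[-20, -175, 0], -0.065]
    - [[-20, -220, 0], -0.065]

```text
t: 19.85
eef_pos: [409.9, -204.5, 179.6]
tcp_rot: [3.141, -0.001, 0.089]
ft_force: [1.1, 0.3, -1.7]
opening: 0.266
grip_force: 30.0
```

Run:
```python
from h import *
print(rk(-108,120.5),dd(*rk(-108,120.5),.091))
```

```text
(np.float64(410.99649345033924), np.float64(-21.413027378757263)) (array([  17.3, -182.3]), np.float64(-0.002), array([ 409.9, -204.5,  179.6]))
```

Call:
jog_arm:
  motion:
    - [[5, -45, 0], 0]
    - [[10, -95, 0], 0]
    - [[14, -140, 0], 0]
    - [[17, -180, 0], 0]
    - [[17, -182, 0], 0]

```text
t: 20.35
eef_pos: [410.3, -20.0, 179.5]
tcp_rot: [-3.141, -0.0, 0.094]
ft_force: [-0.1, -0.5, -3.1]
opening: 0.271
grip_force: 30.0
```

Run:
```python
from h import *
p=read_camera("wrist"); cv2.imwrite("pics/w8.png",p["img"]); np.save("w8.npy",p,allow_pickle=True)
p=read_camera("wrist");print(dd(*rk(-108,120.5),.091))
cv2.imwrite("pics/w8c.png",p["img"][0:360,200:520])
```

```text
(array([-0.1, -1.3]), np.float64(0.001), array([411.2, -22.7, 179.3]))
```

View pics/w8.png

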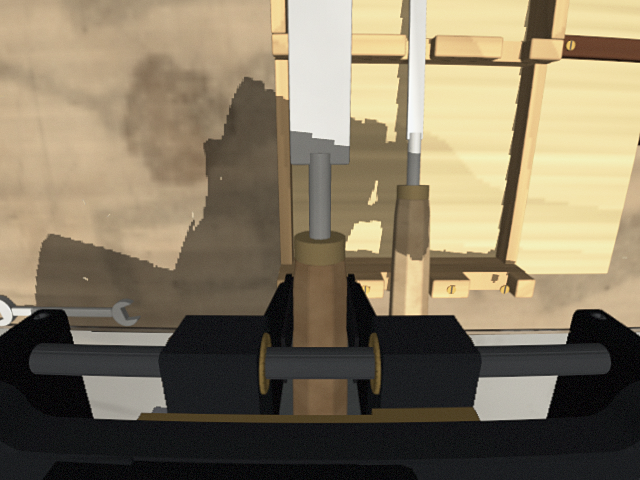

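The wide blade (columns 289–351, centre 320) is over the left notch, whose centre is about column 322. I'll lower and release.

Call:
jog_arm:
  motion:
    - [[0, -1, 40], 0]
    - [[0, -1, 75], 0]
    - [[0, -1, 90], 0]
    - [[0, -1, 95], 0]
    - [[0, -1, 98], 0]

```text
t: 20.95
eef_pos: [411.4, -23.4, 80.6]
tcp_rot: [3.141, 0.0, 0.088]
ft_force: [-0.5, -0.2, -2.0]
opening: 0.269
grip_force: 30.0
```

Call:
jog_arm:
  motion:
    - [[0, 0, 0], 0]
    - [[0, 0, 0], 0]
    - [[0, 0, 0], 0]
    - [[0, 0, 0], 0]
  grip: 0.55

```text
t: 21.35
eef_pos: [411.4, -22.5, 81.2]
tcp_rot: [3.141, -0.001, 0.09]
ft_force: [0.5, 1.2, 0.3]
opening: 0.443
grip_force: 0.0
```

Call:
jog_arm:
  motion:
    - [[0, 0, -15], 0]
    - [[0, 0, -50], 0]
    - [[0, 0, -100], 0]
    - [[0, 0, -150], 0]
    - [[0, 0, -200], 0]

```text
t: 21.85
eef_pos: [410.5, -22.2, 283.2]
tcp_rot: [3.141, -0.001, 0.09]
ft_force: [1.1, -0.7, -0.1]
opening: 0.451
grip_force: 0.0
```

Run:
```python
from h import *
p=read_camera("wrist"); cv2.imwrite("pics/w9.png",p["img"]); np.save("w9.npy",p,allow_pickle=True)
for k in ["chisel_wide_grip","chisel_narrow_a_grip","plane_mid"]:
    for d in cut_out(k,p): print(k,round(d["p"],2),np.round(d["box"]))
S=read_camera("scene")
for k in ["chisel_narrow_a_grip","plane_mid","rack"]:
    for d in cut_out(k,S): print("S",k,round(d["p"],2),np.round(d["box"]))
    if k!="rack":print(axis(S,k,15))
```

```text
chisel_wide_grip 0.76 [308.   5. 336. 288.]
chisel_wide_grip 0.25 [280.   1. 581. 256.]
chisel_narrow_a_grip 0.88 [367.   9. 402. 285.]
plane_mid 0.88 [  1.  27.  26. 177.]
plane_mid 0.31 [559.   0. 610. 139.]
S chisel_narrow_a_grip 0.61 [319. 225. 387. 244.]
[(0.61, array([ 429.2, -156.3]), array([630.1, -97.5]), 'yaw', 0.284, 'w', np.float64(54.8))]
S plane_mid 0.78 [200. 289. 259. 339.]
[(0.78, array([398.5, 361.1]), array([589.3, 332.8]), 'yaw', -0.147, 'w', np.float64(73.7))]
S rack 0.68 [283. 174. 386. 283.]
```

```bash
cat >> h.py <<'E'
def chk(p,name,y,box=None):
    for d in cut_out(name,p):
        if d["p"]<.3: continue
        r=d["region"]
        for x,z in [(80,38),(40,40),(27,40),(10,42),(-60,55),(-85,60),(-120,65)]:
            e=proj(p,(*rk(x,y),z)); v=int(e[1]); 
            if 0<=v<480:
                u=np.nonzero(r[v])[0]; print(name[:11],x,"exp",np.round(e,1),"seen",(u.min()+u.max())/2 if len(u) else None,len(u))
E
python3 - <<'E'
from h import *
p=read_camera("wrist")
chk(p,"chisel_wide_grip",120.5); chk(p,"chisel_narrow_a_grip",52.5)
print(dd(460,442,.09))
E
```

```text
chisel_wide 80 exp [318.1   8.8] seen 321.0 27
chisel_wide 40 exp [318.2  53.5] seen 321.0 27
chisel_wide 27 exp [318.2  67.8] seen 321.0 27
chisel_wide 10 exp [318.3  86. ] seen 321.0 27
chisel_wide -60 exp [318.5 159. ] seen 320.5 10
chisel_wide -85 exp [318.5 184.6] seen 321.0 21
chisel_wide -120 exp [318.6 219.5] seen 321.0 27
chisel_wide 80 exp [318.1   8.8] seen 431.0 262
chisel_wide 40 exp [318.2  53.5] seen 429.0 256
chisel_wide 27 exp [318.2  67.8] seen 430.0 257
chisel_wide 10 exp [318.3  86. ] seen 426.5 250
chisel_wide -60 exp [318.5 159. ] seen 422.5 254
chisel_wide -85 exp [318.5 184.6] seen 420.5 222
chisel_wide -120 exp [318.6 219.5] seen 418.0 208
chisel_narr 80 exp [389.6   9.1] seen 388.0 13
chisel_narr 40 exp [388.2  53.7] seen 388.0 13
chisel_narr 27 exp [387.6  67.9] seen 387.5 14
chisel_narr 10 exp [387.2  86.1] seen 387.5 14
chisel_narr -60 exp [386.2 159. ] seen 386.5 10
chisel_narr -85 exp [385.9 184.6] seen 386.5 26
chisel_narr -120 exp [385.  219.4] seen 385.0 29
(array([  90.4, -458.2]), np.float64(-0.0), array([411.1, -22.4, 280.1]))
```

Run:
```python
from h import *
p=ld("w4.npy")
for uv,z in [((78,262),15),((38,95),15),((17,5),8),((145,10),50),((128,153),50),((115,221),0),((195,229),0),((178,0),33),((195,0),0)]: print(uv,np.round(at(p,uv,z),1))
```

```text
(78, 262) [376.9 423.8  15. ]
(38, 95) [497.6 432.3  15. ]
(17, 5) [555.3 443.6   8. ]
(145, 10) [539.8 337.8  50. ]
(128, 153) [463.  355.4  50. ]
(115, 221) [406.  398.3   0. ]
(195, 229) [401.2 335.6   0. ]
(178, 0) [549.4 325.4  33. ]
(195, 0) [558.6 325.7   0. ]
```

Call:
jog_arm:
  motion:
    - [[10, -49, 0], 0]
    - [[20, -97, 0], 0]
    - [[30, -146, 0], 0]
    - [[40, -194, 0], 0]
    - [[50, -242, 0], 0]
  grip: 0.35

```text
t: 23.0
eef_pos: [439.1, 225.2, 280.4]
tcp_rot: [3.141, 0.0, 0.09]
ft_force: [1.3, -0.6, -0.7]
opening: 0.649
grip_force: 0.0
```

Call:
jog_arm:
  motion:
    - [[9, -48, 0], 0]
    - [[18, -95, 0], 0]
    - [[27, -142, 20], 0]
    - [[36, -189, 40], 0]
    - [[42, -212, 60], 0]

```text
t: 23.5
eef_pos: [461.7, 441.0, 219.3]
tcp_rot: [-3.141, -0.0, 0.091]
ft_force: [-0.5, -0.9, 0.0]
opening: 0.651
grip_force: 0.0
```

Run:
```python
from h import *
p=read_camera("wrist"); cv2.imwrite("pics/w10.png",p["img"]); np.save("w10.npy",p,allow_pickle=True)
for k in ["chisel_narrow_a_grip","plane_mid"]:
    for d in cut_out(k,p)[:2]:
        print(k,round(d["p"],2),np.round(d["box"])); r=d["region"]
        for v in range(int(d["box"][1])+2,int(d["box"][3]),25):
            u=np.nonzero(r[v])[0]
            if len(u): print(v,u.min(),u.max(),np.round(at(p,((u.min()+u.max())/2,v),14)[:2],1),end="; ")
        print()
    print(axis(p,k,14))
print(dd(466,436,.09))
```

```text
[]
plane_mid 0.89 [371. 103. 467. 275.]
104 407 423 [569.9 362.9]; 129 401 462 [549.4 344. ]; 154 396 455 [526.1 345.7]; 179 390 449 [502.  347.5]; 204 384 441 [477.  350.2]; 229 379 433 [450.9 352.6]; 254 372 426 [423.8 355.5]; 
[(0.89, array([405.7, 356.5]), array([571. , 341.7]), 'yaw', -0.089, 'w', np.float64(60.8))]
(array([3.8, 1.8]), np.float64(-0.0), array([462. , 437.5, 220.6]))
```

Run:
```python
from h import *
p=read_camera("wrist")
for k in ["chisel_narrow_b_grip","chisel_narrow_b_edge","chisel_wide_grip"]:
    for d in cut_out(k,p)[:3]:
        print(k,round(d["p"],2),np.round(d["box"])); r=d["region"]
        for v in range(int(d["box"][1])+2,int(d["box"][3]),25):
            u=np.nonzero(r[v])[0]
            if len(u): print(v,u.min(),u.max(),np.round(at(p,((u.min()+u.max())/2,v),14)[:2],1),end="; ")
        print()
# brightness/colour profile, rows
im=cv2.cvtColor(p["img"],cv2.COLOR_BGR2HSV)
for v in (60,120,200,260): print(v,[int(x) for x in im[v,270:370:4,1]])
```

```text
chisel_narrow_b_grip 0.95 [312.   0. 343. 292.]
2 313 327 [645.9 453.2]; 27 314 327 [626.2 451. ]; 52 315 328 [606.  448.3]; 77 316 328 [585.2 446. ]; 102 317 329 [563.9 443.1]; 127 318 330 [541.9 440.2]; 152 319 329 [519.1 438.1]; 177 313 337 [495.5 435. ]; 202 313 339 [471.1 431.7]; 227 313 340 [445.6 428.8]; 252 314 341 [419.1 425.2]; 277 314 342 [391.3 422. ]; 
60 [166, 170, 175, 172, 174, 172, 172, 175, 155, 76, 77, 84, 7, 9, 6, 78, 76, 75, 74, 74, 74, 76, 79, 76, 77]
120 [81, 77, 77, 76, 79, 79, 77, 75, 74, 72, 75, 73, 6, 14, 12, 43, 72, 72, 78, 73, 76, 73, 73, 80, 71]
200 [74, 74, 75, 78, 74, 73, 79, 77, 74, 78, 79, 86, 84, 84, 89, 92, 90, 87, 66, 78, 73, 72, 71, 75, 78]
260 [71, 71, 74, 79, 75, 77, 79, 77, 79, 74, 75, 94, 84, 88, 89, 92, 87, 94, 72, 70, 72, 76, 73, 69, 73]
```

Call:
jog_arm:
  motion:
    - [[1, 7, 45], -0.03]
    - [[1, 7, 90], -0.03]
    - [[1, 7, 135], -0.03]
    - [[1, 7, 170], -0.03]
    - [[1, 7, 185], -0.03]

```text
t: 24.45
eef_pos: [463.1, 429.9, 33.2]
tcp_rot: [3.14, 0.003, 0.119]
ft_force: [0.0, -0.5, 0.7]
opening: 0.649
grip_force: 0.0
```

Call:
jog_arm:
  motion:
    - [[0, 0, 7], 0]
    - [[0, 0, 7], 0]

```text
t: 24.65
eef_pos: [464.1, 431.1, 29.2]
tcp_rot: [-3.141, -0.001, 0.12]
ft_force: [-0.5, 0.3, 1.6]
opening: 0.646
grip_force: 0.0
```

Call:
jog_arm:
  motion:
    - [[0, 0, 0], 0]
    - [[0, 0, 0], 0]
    - [[0, 0, 0], 0]
    - [[0, 0, 0], 0]
    - [[0, 0, 0], 0]
  grip: 1

```text
t: 25.15
eef_pos: [463.7, 431.1, 28.9]
tcp_rot: [-3.141, -0.0, 0.12]
ft_force: [0.0, 0.2, -0.8]
opening: 0.288
grip_force: 0.0
```

Call:
jog_arm:
  motion:
    - [[0, 0, 0], 0]
    - [[0, 0, 0], 0]
    - [[0, 0, 0], 0]

```text
t: 25.45
eef_pos: [463.7, 431.1, 28.8]
tcp_rot: [3.142, -0.0, 0.12]
ft_force: [-0.6, -1.2, 5.6]
opening: 0.269
grip_force: 30.0
```

Call:
jog_arm:
  motion:
    - [[0, 0, -15], 0]
    - [[0, 0, -50], 0]
    - [[0, 0, -100], 0]
    - [[0, 0, -150], 0]
    - [[0, 0, -150], 0]

```text
t: 25.95
eef_pos: [465.4, 432.6, 186.1]
tcp_rot: [-3.136, -0.009, 0.12]
ft_force: [1.1, -0.3, -1.2]
opening: 0.266
grip_force: 30.0
```

Run:
```python
from h import *
print(rk(-110,-15.5),dd(*rk(-110,-15.5),.091), state()["ft_force"])
```

```text
(np.float64(421.3636948656397), np.float64(-157.0320567766061)) (array([-114.3,  580.1]), np.float64(0.029), array([465.4, 432.6, 186.1])) [ 1.10823    -0.28295782 -1.19074437]
```

Call:
jog_arm:
  motion:
    - [[-15, 45, -20], 0.03]
    - [[-30, 90, -20], 0.03]
    - [[-45, 135, -20], 0.03]
    - [[-60, 180, -20], 0.03]
    - [[-70, 226, -20], 0.03]

```text
t: 26.45
eef_pos: [419.8, 196.7, 198.7]
tcp_rot: [3.141, 0.0, 0.091]
ft_force: [0.8, -1.3, -1.2]
opening: 0.27
grip_force: 30.0
```

Call:
jog_arm:
  motion:
    - [[-8, 48, 0], 0]
    - [[-16, 96, 0], 0]
    - [[-22, 144, 0], 0]
    - [[-28, 192, 0], 0]
    - [[-32, 238, 0], 0]

```text
t: 26.95
eef_pos: [409.9, -43.4, 198.8]
tcp_rot: [3.142, -0.0, 0.09]
ft_force: [1.7, -0.1, -2.0]
opening: 0.268
grip_force: 30.0
```

Run:
```python
from h import *
print(dd(*rk(-110,-15.5),.091), state()["grip_force"])
```

```text
(array([  1.3, 114.2]), np.float64(-0.001), array([409.9, -43.4, 198.8])) 29.983991789556796
```

Call:
jog_arm:
  motion:
    - [[1, 45, 0], 0]
    - [[1, 85, 0], 0]
    - [[1, 110, 0], 0]
    - [[1, 114, 0], 0]
    - [[1, 114, 0], 0]

```text
t: 27.45
eef_pos: [421.5, -155.2, 198.4]
tcp_rot: [-3.141, 0.001, 0.088]
ft_force: [-0.0, 0.3, -1.9]
opening: 0.265
grip_force: 30.0
```

Run:
```python
from h import *
print(dd(*rk(-110,-15.5),.091))
p=read_camera("wrist"); np.save("w11.npy",p,allow_pickle=True); cv2.imwrite("pics/w11.png",p["img"])
for d in cut_out("chisel_narrow_a_grip",p)+cut_out("chisel_wide_grip",p):
    print(round(d["p"],2),np.round(d["box"])); r=d["region"]
    for v in range(int(d["box"][1])+2,int(d["box"][3]),30):
        u=np.nonzero(r[v])[0]
        if len(u): print(v,u.min(),u.max(),end="; ")
for y in (-5.5,-25.5,-15.5,62.5,42.5): print(proj(p,(*rk(27,y),51)))
for n,a in [("stripR",(0,0))]: pass
d=cut_out("rack",p)
for e in d[:2]: print("rack",round(e["p"],2),e["box"])
print("exp base RF",proj(p,(*rk(-160,-155),15)))
```

```text
(array([-0.3,  1.8]), np.float64(-0.003), array([ 421.5, -155.2,  198.4]))
0.63 [221.   1. 260. 314.]
2 222 237; 32 223 239; 62 224 239; 92 225 240; 122 227 242; 152 230 241; 182 222 251; 212 221 254; 242 222 256; 272 222 258; 302 225 260; 0.88 [131.   2. 186. 332.]
3 129 164; 33 131 165; 63 132 166; 93 133 167; 123 136 168; 153 148 159; 183 149 163; 213 141 176; 243 141 178; 273 144 182; 303 147 183; [307.51633069  48.26431209]
[334.69772499  48.15092586]
[321.10637524  48.19249152]
[215.64852449  49.55149571]
[242.50919843  49.02875611]
rack 0.89 [88.6, 0.0, 488.7, 289.6]
exp base RF [463.67883988 265.57583932]
```

Run:
```python
from h import *
p=ld("w11.npy"); h=cv2.cvtColor(p["img"],cv2.COLOR_BGR2HSV)
for v in (5,25,48,70,95,120,150,180): 
    u=[x for x in range(285,365) if h[v,x,1]<40]; print(v,(min(u),max(u),len(u)) if u else None)
# expected for level blade at z=TCP-13 along tool axis
for x in (20,60,80): print(np.round(proj(p,(*rk(x,-15.5),185)),1))
```

```text
5 (304, 333, 30)
25 (304, 332, 29)
48 (305, 333, 29)
70 (305, 332, 28)
95 (305, 332, 28)
120 (305, 332, 28)
150 (306, 332, 27)
180 (308, 329, 22)
[322.2   0.5]
[ 321.9 -116.8]
[ 321.8 -177. ]
```

Call:
jog_arm:
  motion:
    - [[0, 1, 45], 0]
    - [[0, 1, 85], 0]
    - [[0, 1, 105], 0]
    - [[0, 1, 113], 0]
    - [[0, 1, 118], 0]

```text
t: 28.15
eef_pos: [422.1, -155.5, 80.4]
tcp_rot: [-3.141, 0.0, 0.091]
ft_force: [-0.3, 0.0, -1.1]
opening: 0.268
grip_force: 30.0
```

Call:
jog_arm:
  motion:
    - [[0, 0, 0], 0]
    - [[0, 0, 0], 0]
    - [[0, 0, 0], 0]
    - [[0, 0, 0], 0]
  grip: 0.55

```text
t: 28.55
eef_pos: [422.2, -156.2, 81.3]
tcp_rot: [3.141, -0.001, 0.09]
ft_force: [0.3, 0.2, -0.2]
opening: 0.444
grip_force: 0.0
```

Call:
jog_arm:
  motion:
    - [[0, 0, -15], 0]
    - [[0, 0, -50], 0]
    - [[0, 0, -100], 0]
    - [[0, 0, -150], 0]
    - [[0, 0, -200], 0]

```text
t: 29.05
eef_pos: [421.4, -155.8, 283.2]
tcp_rot: [3.141, -0.001, 0.09]
ft_force: [0.0, -1.1, -0.5]
opening: 0.448
grip_force: 0.0
```

Run:
```python
from h import *
p=read_camera("wrist"); cv2.imwrite("pics/w12.png",p["img"]); np.save("w12.npy",p,allow_pickle=True)
for d in cut_out("chisel_narrow_a_grip",p): print(round(d["p"],2),np.round(d["box"]))
chk(p,"chisel_narrow_a_grip",-15.5)
chk(p,"chisel_wide_grip",120.5)
S=read_camera("scene"); print(axis(S,"plane_mid",15))
```

```text
0.97 [241.   8. 273. 283.]
chisel_narr 80 exp [320.2   8.9] seen 249.0 11
chisel_narr 40 exp [320.2  53.1] seen 250.0 13
chisel_narr 27 exp [320.3  67.3] seen 251.0 13
chisel_narr 10 exp [320.3  85.3] seen 252.0 11
chisel_narr -60 exp [320.5 157.6] seen 253.5 10
chisel_narr -85 exp [320.5 183. ] seen 254.0 23
chisel_narr -120 exp [320.6 217.6] seen 255.5 28
chisel_wide 80 exp [179.7  11.3] seen 184.0 27
chisel_wide 40 exp [182.6  55. ] seen 185.5 26
chisel_wide 27 exp [183.8  69. ] seen 184.5 24
chisel_wide 10 exp [184.7  86.8] seen 186.5 26
chisel_wide -60 exp [187.  158.5] seen 189.5 10
chisel_wide -85 exp [187.8 183.7] seen 191.5 24
chisel_wide -120 exp [189.7 218. ] seen 193.0 29
chisel_wide 80 exp [179.7  11.3] seen 297.0 267
chisel_wide 40 exp [182.6  55. ] seen 297.5 259
chisel_wide 27 exp [183.8  69. ] seen 298.0 256
chisel_wide 10 exp [184.7  86.8] seen 301.5 246
chisel_wide -60 exp [187.  158.5] seen 302.5 254
chisel_wide -85 exp [187.8 183.7] seen 303.0 203
chisel_wide -120 exp [189.7 218. ] seen 303.5 188
[(0.57, array([398.7, 360. ]), array([586.9, 333.6]), 'yaw', -0.14, 'w', np.float64(70.2)), (0.51, array([368.6,  45.2]), array([ 913.3, -299.2]), 'yaw', -0.564, 'w', np.float64(301.7)), (0.5, array([399.6, -92.6]), array([630. , -31.6]), 'yaw', 0.259, 'w', np.float64(53.1))]
```

View pics/w12.png

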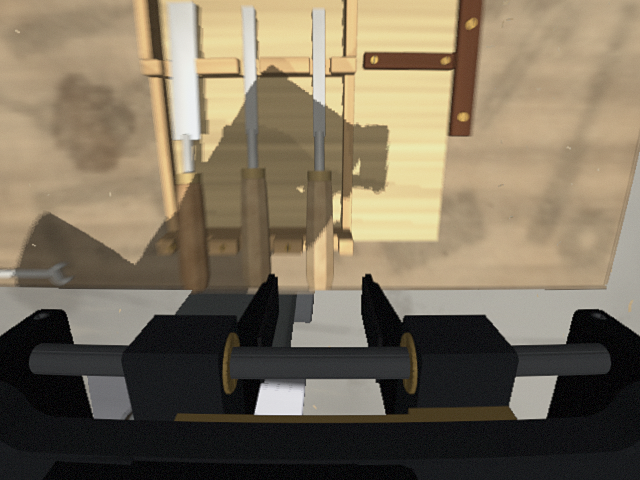

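All three chisels lie in their notches, at columns 185, 250 and 319 on the blade rail row 66, and the rack is still in the corner. Next is the plane.

Call:
jog_arm:
  motion:
    - [[10, -48, 0], 0]
    - [[20, -96, 0], 0]
    - [[30, -144, 0], 0]
    - [[40, -192, 0], 0]
    - [[52, -240, 0], 0]
  grip: 0

```text
t: 29.85
eef_pos: [451.6, 89.6, 279.2]
tcp_rot: [3.142, 0.003, 0.089]
ft_force: [0.6, 0.1, -0.3]
opening: 0.813
grip_force: 0.0
```

Call:
jog_arm:
  motion:
    - [[10, -48, 0], 0.09]
    - [[20, -96, 0], 0.18]
    - [[30, -144, 0], 0.18]
    - [[40, -192, 10], 0.18]
    - [[50, -235, 30], 0.18]

```text
t: 30.35
eef_pos: [480.8, 328.7, 249.4]
tcp_rot: [3.141, 0.0, -0.09]
ft_force: [1.0, 0.2, -0.6]
opening: 1.004
grip_force: 0.0
```

Run:
```python
from h import *
import time
p=read_camera("wrist"); np.save("w13.npy",p,allow_pickle=True); cv2.imwrite("pics/w13.png",p["img"])
for d in cut_out("plane_mid",p)[:2]:
        print(round(d["p"],2),np.round(d["box"])); r=d["region"]
        for v in range(int(d["box"][1])+2,int(d["box"][3]),15):
            u=np.nonzero(r[v])[0]
            if len(u): print(v,u.min(),u.max(),np.round(at(p,(u.min(),v),33)[:2],1),np.round(at(p,(u.max(),v),33)[:2],1))
print(dd(484,349,-.09))
```

```text
0.98 [270. 119. 320. 276.]
121 270 320 [570.1 367.6] [565.6 320.1]
136 270 319 [556.2 369.4] [551.8 322.3]
151 271 319 [542.  370.2] [537.7 323.6]
166 272 319 [527.5 371.1] [523.3 324.9]
181 271 319 [512.9 374. ] [508.5 326.3]
196 272 319 [497.7 374.9] [493.4 327.7]
211 273 319 [482.2 375.9] [477.9 329.1]
226 274 319 [466.3 376.9] [462.1 330.5]
241 275 319 [450.  377.9] [445.8 332. ]
256 275 319 [433.4 380.1] [429.1 333.5]
271 276 319 [416.2 381.2] [412.  335.1]
(array([  2.5, -19.5]), np.float64(0.003), array([479.8, 329.8, 245.8]))
```

Call:
jog_arm:
  motion:
    - [[8, -22, 40], 0]
    - [[8, -22, 90], 0]
    - [[8, -22, 140], 0]
    - [[8, -22, 180], 0]
    - [[8, -22, 205], 0]

```text
t: 30.95
eef_pos: [489.2, 345.8, 41.2]
tcp_rot: [3.138, 0.005, -0.091]
ft_force: [1.2, -0.5, 1.5]
opening: 0.999
grip_force: 0.0
```

Call:
jog_arm:
  motion:
    - [[0, 0, 8], 0]
    - [[0, 0, 14], 0]
    - [[0, 0, 14], 0]

```text
t: 31.25
eef_pos: [491.0, 347.2, 31.7]
tcp_rot: [3.141, 0.0, -0.09]
ft_force: [0.3, 0.9, 0.5]
opening: 0.995
grip_force: 0.0
```

Call:
jog_arm:
  motion:
    - [[0, 0, 0], 0]
    - [[0, 0, 0], 0]
    - [[0, 0, 0], 0]
    - [[0, 0, 0], 0]
    - [[0, 0, 0], 0]
  grip: 1

```text
t: 31.75
eef_pos: [491.0, 347.4, 31.9]
tcp_rot: [-3.141, -0.0, -0.09]
ft_force: [-0.1, 0.1, -0.1]
opening: 0.634
grip_force: 0.0
```

Call:
jog_arm:
  motion:
    - [[0, 0, 0], 0]
    - [[0, 0, 0], 0]
    - [[0, 0, 0], 0]

```text
t: 32.05
eef_pos: [491.1, 347.7, 31.7]
tcp_rot: [-3.141, -0.001, -0.09]
ft_force: [0.4, 4.1, 0.2]
opening: 0.504
grip_force: 30.0
```

Call:
jog_arm:
  motion:
    - [[0, 0, 0], 0]
    - [[0, 0, -15], 0]
    - [[0, 0, -60], 0]
    - [[0, 0, -110], 0]
    - [[0, 0, -160], 0]

```text
t: 32.55
eef_pos: [490.0, 346.5, 193.3]
tcp_rot: [3.14, 0.002, -0.09]
ft_force: [1.3, 0.7, -6.6]
opening: 0.505
grip_force: 30.0
```

Run:
```python
from h import *
s=state();print(s["ft_force"],s["grip_force"],s["opening"])
D=read_camera("side"); S=read_camera("scene")
for n,p in (("D",D),("S",S)):
    for d in cut_out("plane_mid",p)[:1]+cut_out("rack",p)[:1]: print(n,round(d["p"],2),np.round(d["box"]))
print(rk(-28,-103),dd(*rk(-28,-103),.091))
```

```text
[ 1.27262162  0.65353191 -6.60221007] 29.99897542409599 0.5047568557031752
D 0.72 [260. 267. 347. 281.]
D 0.82 [268. 209. 382. 317.]
S 0.95 [197. 232. 255. 278.]
S 0.93 [280. 175. 402. 281.]
(np.float64(510.97592307101263), np.float64(-236.71830751077073)) (array([ 73.6, 579.1]), np.float64(-0.181), array([489.9, 346.6, 189.8]))
```

Call:
jog_arm:
  motion:
    - [[5, 45, 0], -0.05]
    - [[10, 93, 0], -0.1]
    - [[16, 141, 0], -0.15]
    - [[22, 189, 0], -0.181]
    - [[28, 236, 0], -0.181]

```text
t: 33.35
eef_pos: [496.3, 107.9, 189.7]
tcp_rot: [3.141, 0.004, 0.092]
ft_force: [1.8, -0.0, -5.9]
opening: 0.502
grip_force: 30.0
```

Run:
```python
from h import *
print(dd(*rk(-28,-103),.091))
```

```text
(array([-17.1, 344.5]), np.float64(0.001), array([496.3, 107.9, 189.7]))
```

Call:
jog_arm:
  motion:
    - [[-2, 45, 0], 0]
    - [[-4, 93, 0], 0]
    - [[-7, 141, 0], 0]
    - [[-9, 185, 0], 0]
    - [[-10, 220, 0], 0]

```text
t: 33.85
eef_pos: [506.5, -112.4, 189.7]
tcp_rot: [-3.14, 0.004, 0.09]
ft_force: [0.6, 0.7, -6.7]
opening: 0.504
grip_force: 30.0
```

Call:
jog_arm:
  motion:
    - [[-3, 45, 0], 0]
    - [[-6, 90, 0], 0]
    - [[-7, 115, 0], 0]
    - [[-7, 124, 0], 0]
    - [[-7, 124, 0], 0]

```text
t: 34.35
eef_pos: [511.1, -234.9, 189.8]
tcp_rot: [-3.14, 0.003, 0.089]
ft_force: [-0.1, 0.4, -5.9]
opening: 0.503
grip_force: 30.0
```

Run:
```python
from h import *
p=read_camera("wrist"); np.save("w14.npy",p,allow_pickle=True); cv2.imwrite("pics/w14.png",p["img"])
print(dd(*rk(-28,-103),.091),state()["ft_force"],state()["opening"])
for d in cut_out("plane_mid",p)[:2]+cut_out("rack",p)[:1]: print(round(d["p"],2),np.round(d["box"]))
h=cv2.cvtColor(p["img"],cv2.COLOR_BGR2HSV)
print([np.round(proj(p,(*rk(x,y),z)),0) for x,y,z in [(25.5,-58,27),(41.5,-149,27),(27,-50,51),(-40,-155,0),(-158,-50,66),(-160,-155,15)]])
```

```text
(array([-0.4,  2.9]), np.float64(-0.001), array([ 511.1, -233.8,  190.2])) [-0.24674102  0.99170405 -5.62486762] 0.5028010480426158
0.85 [258. 133. 380. 416.]
0.69 [  0.   2. 381. 348.]
0.71 [  2.   0. 384. 345.]
[array([268., 160.]), array([378., 140.]), array([253., 162.]), array([376., 226.]), array([263., 374.]), array([373., 343.])]
```

View pics/w14.png

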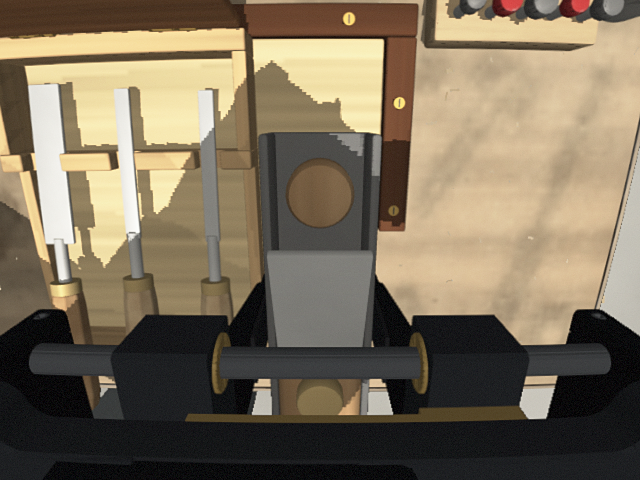

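The picture shows the toe (round knob at (320,192)) pointing back into the bay and the three chisels in their notches. The rack still touches both battens.

Call:
jog_arm:
  motion:
    - [[0, 2, 40], 0]
    - [[0, 2, 80], 0]
    - [[0, 2, 110], 0]
    - [[0, 2, 122], 0]
    - [[0, 2, 128], 0]

```text
t: 35.0
eef_pos: [512.0, -235.4, 63.0]
tcp_rot: [-3.141, 0.001, 0.092]
ft_force: [-0.2, -0.3, -6.9]
opening: 0.501
grip_force: 30.0
```

Call:
jog_arm:
  motion:
    - [[0, 0, 2], 0]
    - [[0, 0, 4], 0]
    - [[0, 0, 5], 0]
    - [[0, 0, 6], 0]
    - [[0, 0, 6], 0]

```text
t: 35.5
eef_pos: [512.2, -236.5, 58.4]
tcp_rot: [3.141, -0.001, 0.091]
ft_force: [-1.0, -0.3, -1.5]
opening: 0.501
grip_force: 30.0
```

Call:
jog_arm:
  motion:
    - [[0, 0, 1], 0]
    - [[0, 0, 2], 0]
    - [[0, 0, 2], 0]

```text
t: 35.8
eef_pos: [511.8, -236.4, 55.7]
tcp_rot: [3.141, 0.0, 0.091]
ft_force: [-5.4, -2.0, 1.6]
opening: 0.503
grip_force: 30.0
```

Call:
jog_arm:
  motion:
    - [[0, 0, 1], 0]
    - [[0, 0, 2], 0]
    - [[0, 0, 2], 0]

```text
t: 36.1
eef_pos: [511.9, -236.3, 53.6]
tcp_rot: [3.142, 0.0, 0.091]
ft_force: [-4.2, -0.9, 2.0]
opening: 0.503
grip_force: 30.0
```

Call:
jog_arm:
  motion:
    - [[0, 0, 0], 0]
    - [[0, 0, 0], 0]
    - [[0, 0, 0], 0]
    - [[0, 0, 0], 0]
  grip: 0.36

```text
t: 36.5
eef_pos: [512.2, -236.3, 53.6]
tcp_rot: [3.141, -0.0, 0.091]
ft_force: [0.4, 0.1, -0.0]
opening: 0.638
grip_force: 0.0
```

Call:
jog_arm:
  motion:
    - [[0, 0, -15], 0]
    - [[0, 0, -50], 0]
    - [[0, 0, -100], 0]
    - [[0, 0, -150], 0]
    - [[0, 0, -200], 0]

```text
t: 37.0
eef_pos: [511.7, -236.0, 255.7]
tcp_rot: [3.141, -0.0, 0.091]
ft_force: [0.6, 0.2, -0.1]
opening: 0.645
grip_force: 0.0
```

Run:
```python
from h import *
p=read_camera("wrist"); np.save("w15.npy",p,allow_pickle=True); cv2.imwrite("pics/w15.png",p["img"])
for d in cut_out("plane_mid",p)[:1]:
    print(round(d["p"],2),np.round(d["box"])); r=d["region"]
    for v in range(int(d["box"][1])+2,int(d["box"][3]),20):
        u=np.nonzero(r[v])[0]; print(v,u.min(),u.max(),end="; ")
print([np.round(proj(p,(*rk(x,y),z)),0) for x,y,z in [(51,-127,62),(51,-79,62),(-108,-127,48),(-108,-79,48)]])
D=read_camera("side"); S=read_camera("scene")
for n,q in (("D",D),("S",S)):
    for k in ("plane_mid","guard","rack"):
        for d in cut_out(k,q)[:1]: print(n,k,round(d["p"],2),np.round(d["box"]))
# side view: project parked plane corners
for q,n in ((D,"D"),(S,"S")):
    print(n,[np.round(proj(q,(*rk(x,y),z)),0) for x,y,z in [(51,-127,29),(-108,-127,15),(-108,-127,48),(51,-127,62)]])
cv2.imwrite("pics/side_e.png",D["img"]);np.save("D15.npy",D,allow_pickle=True);np.save("S15.npy",S,allow_pickle=True)
```

```text
0.85 [295. 128. 347. 285.]
129 295 346; 149 294 346; 169 294 345; 189 295 344; 209 296 344; 229 296 343; 249 297 343; 269 297 341; [array([347., 129.]), array([293., 129.]), array([343., 284.]), array([298., 284.])]
D plane_mid 0.73 [270. 210. 381. 319.]
D guard 0.61 [346. 208. 372. 262.]
D rack 0.66 [267. 210. 383. 315.]
S plane_mid 0.69 [357. 201. 375. 222.]
S guard 0.95 [286. 174. 335. 229.]
S rack 0.84 [281. 174. 374. 280.]
D [array([358., 289.]), array([304., 305.]), array([304., 295.]), array([358., 279.])]
S [array([367., 208.]), array([411., 229.]), array([412., 219.]), array([367., 198.])]
```

Run:
```python
from h import *
D=ld("D15.npy")
for th in (1.5,1.6,1.7,1.8):
    c,s=np.cos(th),np.sin(th)
    print(th,[np.round(proj(D,(*rk(120-98*c,y),54.5+98*s)),1) for y in (-49,154)])
print("hinge",[np.round(proj(D,(*rk(120,y),54.5)),1) for y in (-49,154)])
g=[d for d in cut_out("guard",D) if d["p"]>.3][0]["region"]
for v in range(206,264,6):
    u=np.nonzero(g[v])[0]; print(v,(u.min(),u.max()) if len(u) else None,end="; ")
S=ld("S15.npy")
for th in (1.5,1.6,1.7,1.8):
    c,s=np.cos(th),np.sin(th)
    print(th,[np.round(proj(S,(*rk(120-98*c,y),54.5+98*s)),1) for y in (-49,154)])
g=[d for d in cut_out("guard",S) if d["p"]>.3][0]
r=g["region"];print(g["box"])
for u in (288,300,310,320,330):
    v=np.nonzero(r[:,u])[0]; print(u,v.min(),v.max(),end="; ")
# obstacles behind: lathe rail lines
W=ld("w15.npy"); print([np.round(proj(W,(*rk(x,52),z)),0) for x,z in [(120,0),(200,0),(160,150)]])
```

```text
1.5 [array([366.8, 233.9]), array([339. , 208.5])]
1.6 [array([369.9, 233.3]), array([341.9, 208. ])]
1.7 [array([373. , 232.9]), array([344.7, 207.7])]
1.8 [array([376. , 232.9]), array([347.4, 207.8])]
hinge [array([368.1, 263.5]), array([341. , 235.6])]
206 None; 212 (np.int64(344), np.int64(352)); 218 (np.int64(344), np.int64(360)); 224 (np.int64(342), np.int64(366)); 230 (np.int64(342), np.int64(371)); 236 (np.int64(343), np.int64(373)); 242 (np.int64(349), np.int64(373)); 248 (np.int64(355), np.int64(372)); 254 (np.int64(361), np.int64(371)); 260 (np.int64(368), np.int64(369)); 1.5 [array([335.3, 173.8]), array([288.1, 198.5])]
1.6 [array([332.7, 172.9]), array([285.4, 197.4])]
1.7 [array([330.1, 172.2]), array([282.8, 196.6])]
1.8 [array([327.5, 171.8]), array([280.2, 196.1])]
[285.7, 173.5, 334.8, 228.7]
288 193 227; 300 187 221; 310 182 214; 320 177 208; 330 173 203; [array([169.,  60.]), array([161., -27.]), array([ 68., -46.])]
```

Run:
```python
from h import *
W=ld("w2.npy"); S=ld("S15.npy"); D=ld("D15.npy")
def tri(a,b):
    (o1,d1),(o2,d2)=a,b; A=np.stack([d1,-d2],1); t=np.linalg.lstsq(A,o2-o1,rcond=None)[0]
    return np.round((o1+d1*t[0]+o2+d2*t[1])/2),round(float(np.linalg.norm(o1+d1*t[0]-o2-d2*t[1])),1)
print("triangle",tri(ray(W,(543,152)),ray(S,(150+232/2.4,150+222/2.4))))
# roller bearing block in scene vs side
print("bearing top", tri(ray(S,(150+355/2.4,150+5/2.4)),ray(D,(200+620/2.725,170+125/2.727))))
print("green front rail in side behind guard z=?",[np.round(at(D,(200+u/2.725,170+v/2.727),z)) for u,v,z in [(440,185,60),(440,185,100)]])
for u in (515,530,550): print(u,at(W,(u,230),20)[:2],at(W,(u,230),80)[:2])
```

```text
triangle (array([694., 132.,  28.]), 0.2)
bearing top (array([ 822., -178.,  176.]), 24.0)
green front rail in side behind guard z=? [array([689., -14.,  60.]), array([661., -90., 100.])]
515 [689.72840702  51.76060394] [654.03109676  66.28466358]
530 [705.62767036  53.1672699 ] [667.21257869  67.45087749]
550 [727.05650768  55.06553092] [684.97842268  69.02465438]
```

Call:
jog_arm:
  motion:
    - [[35, -30, 0], 0]
    - [[70, -60, 0], 0]
    - [[105, -90, 0], 0]
    - [[140, -120, 0], 0]
    - [[172, -148, 0], 0]
  grip: 1

```text
t: 38.1
eef_pos: [671.0, -71.6, 253.1]
tcp_rot: [-3.141, 0.0, 0.091]
ft_force: [0.3, -0.4, -0.7]
opening: 0.279
grip_force: 0.0
```

Run:
```python
from h import *
print(dd(*rk(162,52.5),.091),state()["opening"])
```

```text
(array([15.6, -5.6]), np.float64(0.0), array([671. , -71.6, 253.1])) 0.27894059550408673
```

Call:
jog_arm:
  motion:
    - [[16, -6, 0], 0]
    - [[16, -6, 20], 0]
    - [[16, -6, 50], 0]
    - [[16, -6, 80], 0]
    - [[16, -6, 94], 0]

```text
t: 38.6
eef_pos: [684.3, -65.6, 156.5]
tcp_rot: [-3.141, 0.004, 0.091]
ft_force: [0.4, -0.6, 0.2]
opening: 0.007
grip_force: 0.0
```

Call:
jog_arm:
  motion:
    - [[-4, 0, 0], 0]
    - [[-8, 0, 0], 0]
    - [[-12, 0, 0], 0]
    - [[-16, 0, 0], 0]
    - [[-20, 0, 0], 0]

```text
t: 39.1
eef_pos: [665.4, -67.8, 160.9]
tcp_rot: [3.141, -0.002, 0.091]
ft_force: [2.0, 0.4, 0.7]
opening: 0.004
grip_force: 0.8
```

Call:
jog_arm:
  motion:
    - [[-5, 0, 0], 0]
    - [[-10, 0, 0], 0]
    - [[-15, 0, 0], 0]
    - [[-20, 0, 1], 0]
    - [[-25, 0, 2], 0]

```text
t: 39.6
eef_pos: [639.9, -70.0, 157.5]
tcp_rot: [-3.142, 0.0, 0.091]
ft_force: [1.1, -0.7, 1.0]
opening: 0.005
grip_force: 0.6
```

Call:
jog_arm:
  motion:
    - [[-4, 0, 1], 0]
    - [[-8, 0, 2], 0]
    - [[-13, 0, 3], 0]
    - [[-17, 0, 5], 0]
    - [[-22, 0, 7], 0]

```text
t: 40.1
eef_pos: [618.2, -71.9, 150.4]
tcp_rot: [3.142, -0.0, 0.091]
ft_force: [1.7, -0.3, -2.1]
opening: 0.003
grip_force: 1.1
```

Call:
jog_arm:
  motion:
    - [[-3, 0, 1], 0]
    - [[-6, 0, 3], 0]
    - [[-9, 0, 5], 0]
    - [[-12, 0, 7], 0]
    - [[-15, 0, 10], 0]

```text
t: 40.6
eef_pos: [603.3, -73.3, 140.5]
tcp_rot: [3.141, -0.0, 0.091]
ft_force: [1.2, 0.2, 0.5]
opening: 0.002
grip_force: 0.4
```

Call:
jog_arm:
  motion:
    - [[-3, 0, 3], 0]
    - [[-6, 0, 5], 0]
    - [[-8, 0, 7], 0]
    - [[-11, 0, 9], 0]
    - [[-13, 0, 11], 0]

```text
t: 41.1
eef_pos: [591.3, -74.5, 129.4]
tcp_rot: [3.141, -0.002, 0.091]
ft_force: [7.7, 1.5, -5.3]
opening: 0.005
grip_force: 4.0
```

Call:
jog_arm:
  motion:
    - [[-2, 0, 3], 0]
    - [[-4, 0, 5], 0]
    - [[-6, 0, 8], 0]
    - [[-7, 0, 10], 0]
    - [[-9, 0, 13], 0]

```text
t: 41.6
eef_pos: [582.7, -75.3, 116.7]
tcp_rot: [3.141, -0.003, 0.091]
ft_force: [7.4, 2.1, -3.9]
opening: 0.007
grip_force: 4.1
```

Call:
jog_arm:
  motion:
    - [[-1, 0, 3], 0]
    - [[-2, 0, 6], 0]
    - [[-3, 0, 9], 0]
    - [[-4, 0, 12], 0]
    - [[-5, 0, 15], 0]

```text
t: 42.1
eef_pos: [576.5, -75.8, 101.4]
tcp_rot: [3.142, 0.0, 0.091]
ft_force: [1.9, -0.0, 1.1]
opening: 0.0
grip_force: 1.1
```

Call:
jog_arm:
  motion:
    - [[-1, 0, 3], 0]
    - [[-1, 0, 6], 0]
    - [[-2, 0, 9], 0]
    - [[-3, 0, 11], 0]
    - [[-3, 0, 12], 0]

```text
t: 42.6
eef_pos: [573.5, -76.0, 89.4]
tcp_rot: [-3.142, 0.0, 0.091]
ft_force: [0.3, -0.2, 1.1]
opening: 0.003
grip_force: 0.7
```

Call:
jog_arm:
  motion:
    - [[0, 0, 1], 0]
    - [[0, 0, 2], 0]
    - [[0, 0, 3], 0]
    - [[0, 0, 4], 0]
    - [[0, 0, 4], 0]

```text
t: 43.1
eef_pos: [573.6, -76.0, 85.4]
tcp_rot: [3.142, 0.0, 0.091]
ft_force: [0.3, 0.2, 0.1]
opening: 0.001
grip_force: 0.0
```

Call:
jog_arm:
  motion:
    - [[0, 0, 0.5], 0]
    - [[0, 0, 1], 0]
    - [[0, 0, 1], 0]

```text
t: 43.4
eef_pos: [573.8, -76.0, 85.2]
tcp_rot: [3.141, -0.0, 0.091]
ft_force: [-3.6, 0.1, 7.7]
opening: 0.007
grip_force: 3.7
```

Call:
jog_arm:
  motion:
    - [[0, 0, 0.7], 0]
    - [[0, 0, 1.2], 0]
    - [[0, 0, 1.2], 0]

```text
t: 43.7
eef_pos: [573.8, -76.0, 85.1]
tcp_rot: [3.141, -0.001, 0.091]
ft_force: [-6.1, 1.1, 18.4]
opening: 0.009
grip_force: 9.7
```

Call:
jog_arm:
  motion:
    - [[0, 0, -15], 0]
    - [[0, 0, -50], 0]
    - [[0, 0, -100], 0]
    - [[-45, 0, -140], 0]
    - [[-90, 0, -180], 0]

```text
t: 44.2
eef_pos: [498.5, -82.7, 251.1]
tcp_rot: [3.141, -0.001, 0.091]
ft_force: [-0.5, 0.3, 0.3]
opening: 0.006
grip_force: 0.0
```

```bash
cat > fin.py <<'E'
from h import *
from scipy.optimize import least_squares
print(state()["eef_pos"])
p=read_camera("wrist"); cv2.imwrite("pics/f_w.png",p["img"]); np.save("fw.npy",p,allow_pickle=True)
for k in ("chisel_wide_grip","chisel_narrow_a_grip","plane_mid","guard","rack"):
    for d in cut_out(k,p)[:2]: print(k,round(d["p"],2),np.round(d["box"]))
for n,q in (("S",read_camera("scene")),("D",read_camera("side"))):
    for d in cut_out("guard",q)[:1]+cut_out("rack",q)[:1]+cut_out("plane_mid",q)[:1]: print(n,round(d["p"],2),np.round(d["box"]))
    print(n,"guard exp shut",[np.round(proj(q,(*rk(x,y),60)),0) for x,y in [(120,154),(120,-49),(22,154),(22,-49)]])
print("W guard exp",[np.round(proj(p,(*rk(x,y),60)),0) for x,y in [(120,154),(120,-49),(22,154),(22,-49)]])
print("W plane exp",[np.round(proj(p,(*rk(x,y),z)),0) for x,y,z in [(51,-127,62),(51,-79,62),(-108,-127,48),(-108,-79,48)]])
print("W rack RF exp",proj(p,(*rk(-160,-155),15)),"left front rail",proj(p,(*rk(-158,155),66)))
E
python3 fin.py
```

```text
[498.46142337 -82.71289229 251.05768667]
chisel_wide_grip 0.58 [233. 164. 269. 313.]
chisel_wide_grip 0.3 [436. 128. 514. 287.]
chisel_narrow_a_grip 0.75 [305. 162. 331. 283.]
plane_mid 0.93 [436. 131. 516. 288.]
plane_mid 0.19 [196.  42. 524. 332.]
guard 0.82 [198.  43. 434. 163.]
rack 0.71 [197.  38. 526. 334.]
S 0.96 [285. 204. 379. 280.]
S 0.73 [292. 200. 356. 240.]
S guard exp shut [array([287., 227.]), array([333., 201.]), array([314., 239.]), array([359., 211.])]
D 0.77 [316. 233. 368. 271.]
D 0.7 [268. 237. 381. 315.]
D 0.88 [300. 270. 359. 304.]
D guard exp shut [array([341., 234.]), array([368., 262.]), array([313., 239.]), array([337., 268.])]
W guard exp [array([199.,  47.]), array([437.,  47.]), array([208., 163.]), array([429., 163.])]
W plane exp [array([517., 132.]), array([465., 131.]), array([487., 286.]), array([443., 287.])]
W rack RF exp [491.94555687 313.93771231] left front rail [221.16157232 337.43251524]
```

```bash
python3 -c "
from cell import job_done
print(job_done())"
```

```text
the job is handed in; nothing more can be done
None
```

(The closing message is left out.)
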